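# Restock the wire stand and zero its counter

### The job

First take every empty spool off the wire stand and put it in the wooden tray. Then mount each full spool on a spindle of its own, pushed fully home on the stand's plate, and only when all of them are on turn the counter's reset knob back to its zero stop. Leave the other things on the bench where they are.

Things in the scene. Friction and masses are not known exactly. Their poses are not given: they have to be found in the camera images.
- empty1: an empty wire spool (absent in some starts): bare hub 28 mm thick between flanges, 56 mm across the two round flanges (6 mm thick each), 44 mm high, 20 mm bore right through along its z axis, plain grey plastic. Origin: centre of its underside (lower flange), z along the bore, up when it stands; it is symmetric about z. 60 g. At the start it stands seated on a spindle of the stand.
- empty2: an empty wire spool (absent in some starts): bare hub 28 mm thick between flanges, 56 mm across the two round flanges (6 mm thick each), 44 mm high, 20 mm bore right through along its z axis, plain grey plastic. Origin: centre of its underside (lower flange), z along the bore, up when it stands; it is symmetric about z. 60 g. At the start it stands seated on a spindle of the stand.
- empty3: an empty wire spool (absent in some starts): bare hub 28 mm thick between flanges, 56 mm across the two round flanges (6 mm thick each), 44 mm high, 20 mm bore right through along its z axis, plain grey plastic. Origin: centre of its underside (lower flange), z along the bore, up when it stands; it is symmetric about z. 60 g. At the start it stands seated on a spindle of the stand.
- full1: full wire spool (absent in some starts): wound 52 mm thick between the flanges, 56 mm across the two round flanges (6 mm thick each), 44 mm high, 20 mm bore right through along its z axis, plain grey plastic. Origin: centre of its underside (lower flange), z along the bore, up when it stands; it is symmetric about z. About 280 g. Starts standing on the open bench, left of centre.
- full2: full wire spool (absent in some starts): wound 52 mm thick between the flanges, 56 mm across the two round flanges (6 mm thick each), 44 mm high, 20 mm bore right through along its z axis, plain grey plastic. Origin: centre of its underside (lower flange), z along the bore, up when it stands; it is symmetric about z. About 280 g. Starts standing on the open bench, left of centre.
- full3: full wire spool (absent in some starts): wound 52 mm thick between the flanges, 56 mm across the two round flanges (6 mm thick each), 44 mm high, 20 mm bore right through along its z axis, plain grey plastic. Origin: centre of its underside (lower flange), z along the bore, up when it stands; it is symmetric about z. About 280 g. Starts standing on the open bench, left of centre.
- stand: the wire stand, fixed to the bench: a grey plate 110 (x) by 300 (y) by 16 mm high with three upright steel spindles in a row along its y axis, 95 mm apart. Origin: centre of its underside, x across the row, y along it.
- spindle1 (a point): foot of the upright spindle at the stand's +y end: on its axis, on the plate's upper face (16 mm above the bench). The spindle is 14 mm thick and 60 mm high, tapered to 6 mm over the top 10 mm; a seated spool rests on the plate here and the spindle sticks out 16 mm above it.
- spindle2 (a point): foot of the upright spindle in the middle: on its axis, on the plate's upper face (16 mm above the bench). The spindle is 14 mm thick and 60 mm high, tapered to 6 mm over the top 10 mm; a seated spool rests on the plate here and the spindle sticks out 16 mm above it.
- spindle3 (a point): foot of the upright spindle at the stand's -y end: on its axis, on the plate's upper face (16 mm above the bench). The spindle is 14 mm thick and 60 mm high, tapered to 6 mm over the top 10 mm; a seated spool rests on the plate here and the spindle sticks out 16 mm above it.
- tray: shallow light-wood tray for empty spools, fixed to the bench: outside 160 (x) by 260 (y) by 26 mm high, walls and floor 5 mm thick, open above. Origin: centre of its underside; inner floor 5 mm above it.
- counter: the wire length counter, fixed to the bench: a green box 100 by 110 by 50 mm high with a dial and the reset knob on top. Origin: centre of its underside.
- counter_knob (a joint): angle of the counter's reset knob, rad: 0 at its hard zero stop (as far anticlockwise, seen from above, as it goes), growing clockwise up to 3.6. It starts between 1.3 and 2.9. Friction 0.03 N m, no spring: it stays where it is left.
- counter_knob_grip (a point): on the knob's vertical axis at the height to grip (87 mm above the bench). Black disc 44 mm across carrying an upright bar grip 42 mm long, 14 mm thick; bar top 7 mm above this point, disc 23 mm below. Turns with the knob: x along the bar, y across it, z up. A white mark on the bar's -x end is the pointer.
- screw_jar: bystander: glass jar, 50 mm across, 60 mm high, standing. Origin: underside, x along its length if it is long.
- oil_bottle: bystander: white bottle, 42 mm across, 85 mm high, standing. Origin: underside, x along its length if it is long.
- wrench: bystander: wrench lying on the bench, 180 mm long. Origin: underside, x along its length if it is long.
- collar: bystander: steel lathe collar, 44 mm across, 14 mm high, lying flat. Origin: underside, x along its length if it is long.
- brush: bystander: brush lying on the bench, 200 mm long. Origin: underside, x along its length if it is long.
- file: bystander: flat file with a wooden handle lying on the bench, 210 mm long, 17 mm high. Origin: underside, x along its length if it is long.
- offcut: bystander: wood offcut 40 by 25 by 20 mm. Origin: underside, x along its length if it is long.
There are look-alikes about, which are no part of the job. There is more than one size of the counter; the job needs the largest.

How it is judged:
On the way, in this order (a step that is already met when the one before it is completed fails the run):
1. all the empty spools lie released in the tray (x of empty1 in the frame of tray between -0.078 and 0.078 m and y of empty1 in the frame of tray between -0.128 and 0.128 m and z of each of empty1, empty2, empty3 in the frame of tray below 0.05 m and linear speed of each of empty1, empty2, empty3 below 0.05 m/s and contact force between each of empty1, empty2, empty3 and the fingers below 0.2 N and x of empty2 in the frame of tray between -0.078 and 0.078 m and y of empty2 in the frame of tray between -0.128 and 0.128 m and x of empty3 in the frame of tray between -0.078 and 0.078 m and y of empty3 in the frame of tray between -0.128 and 0.128 m), for 0.2 s.
2. then all the full spools are seated on spindles and released (((horizontal distance between full1 and spindle1 below 0.007 m and z of full1 in the frame of spindle1 between -0.005 and 0.005 m) or (horizontal distance between full1 and spindle2 below 0.007 m and z of full1 in the frame of spindle2 between -0.005 and 0.005 m) or (horizontal distance between full1 and spindle3 below 0.007 m and z of full1 in the frame of spindle3 between -0.005 and 0.005 m)) and angle between each of full1, full2, full3's own z axis and vertical below 0.1 rad and linear speed of each of full1, full2, full3 below 0.05 m/s and contact force between each of full1, full2, full3 and the fingers below 0.2 N and ((horizontal distance between full2 and spindle1 below 0.007 m and z of full2 in the frame of spindle1 between -0.005 and 0.005 m) or (horizontal distance between full2 and spindle2 below 0.007 m and z of full2 in the frame of spindle2 between -0.005 and 0.005 m) or (horizontal distance between full2 and spindle3 below 0.007 m and z of full2 in the frame of spindle3 between -0.005 and 0.005 m)) and ((horizontal distance between full3 and spindle1 below 0.007 m and z of full3 in the frame of spindle1 between -0.005 and 0.005 m) or (horizontal distance between full3 and spindle2 below 0.007 m and z of full3 in the frame of spindle2 between -0.005 and 0.005 m) or (horizontal distance between full3 and spindle3 below 0.007 m and z of full3 in the frame of spindle3 between -0.005 and 0.005 m))), for 0.2 s.
3. then the counter's knob is back at its zero stop (value of joint counter_knob below 0.08 rad), for 0.2 s.
At the end, for the whole second after the job is handed in: Every empty spool is at rest in the tray; every full spool is upright (0.1 rad) and at rest on a spindle of its own, within 7 mm of its axis and 5 mm of the plate; the knob is within 0.08 rad of its zero stop; nothing is held (all of step 1 and all of step 2 and value of joint counter_knob below 0.08 rad); the robot touches nothing.
It fails at once if one of the other things on the bench is pushed more than 50 mm away (distance of any of screw_jar, oil_bottle, wrench, collar, brush, file, offcut from where it was at the start of the episode above 0.05 m).
It fails at once if the jar or the bottle is knocked over (angle between any of screw_jar, oil_bottle's own z axis and vertical above 0.7 rad).
Of empty1, empty2, empty3 only 2 to 3 are there at a start; the rules pass over those that are not, and their reading is None.
Of full1, full2, full3 only 2 to 3 are there at a start; the rules pass over those that are not, and their reading is None.
At some moment in a run one of full1, full2, full3 may be knocked a few centimetres aside while the robot is not near it.
Once in a run the grip may slacken for a moment while it holds something.
It also fails if it takes over 210 s, if anything falls off the work surface, if the arm or the gripper's body presses on something with over 40 N, if the wrist force passes 120 N, or if a joint passes its speed limit or range.

### The arm

A 6-joint arm with a two-finger parallel gripper is mounted at the origin on the work surface. World frame = base frame: x ahead of the robot, y to its left, z up, the work surface at z = 0. Lengths are in m, angles in rad, forces in N, time in s.
With the tool pointing down it reaches from about 0.25 to 0.775 m from the base axis. Payload 4 kg.
Tool frame: the origin (TCP) lies midway between the tips of the shut fingers; the grasp point (between the pads) lies 19 mm behind it (grip_point_offset is the distance from the TCP to the grasp point, in m); z points along the fingers, y is the line along which they close (so a half turn about z gives the same grasp; the last joint's range is limited). The gripper opens to 94 mm and grips with 3 to 60 N. Pads are 16 mm wide; open, the fingers measure 119 mm over their backs; the gripper's body (75 mm by 177 mm) begins 78 mm behind the grasp point.
Start: joints at [-1.295, 0.087, 1.371, -0, 1.684, -0.103], TCP at [0.203, -0.511, 0.206] pointing down, gripper open.
Joint ranges: [-3.1, 3.1], [-0.76, 2.03], [0.27, 2.55], [-1.08, 4.22], [0.17, 2.65], [-2.57, 2.57]. Speed limits (rad/s): [2.79, 2.79, 3.14, 3.14, 3.14, 3.14].

### API

Orientations are given as [roll, pitch, yaw] about the fixed x, y, z axes, in that order (R = Rz(yaw) Ry(pitch) Rx(roll)).
In Python, from bench import * gives the robot as it stands.
- The arm moves only by the tool carry_out, never from a script. Its argument "commands" is a list of rows, each a list of 6 numbers: the shift along the tool's x, y, z in m, then the turn, a rotation vector about the tool's x, y, z in rad. In form: [[tx, ty, tz, rx, ry, rz], ...]. A call has exactly 5 rows; each row is the pose to reach, as a shift and turn from the pose commanded when the call began, along the tool's axes at that moment; what a row does not reach only later rows make up. A row lasts 1/10 s, in which the tool goes at most 50 mm and 8.59 degrees, less where a joint would pass 70% of its speed; a pose out of reach is approached as far as the arm can. A call with a gripper value outside its range is refused whole. "jaw" is the opening, from 0 (shut) to 1 (fully open), set as the call begins (left out, the last holds). The fingers move at their own pace and stop on an object; the grip force is fixed at half the most. Time passes only in rows, so rows that repeat a pose let the fingers close, or fill a call up. It gives the time, the measured TCP pose, the force, the opening and the grip force at its end, in the units of the state.
- get_obs(): the state, without advancing time (a new reading comes with each control period).
- snapshot(name): name is "scene" or "side" or "wrist"; returns a dict with "img" (420x560x3 uint8, red, green, blue), "range_z" (420x560 float32, m along the optical axis (not along the pixel's ray), 0 where there is no reading), "fx", "fy", "cx", "cy" (pixels), "R" (3x3) and "t" (3): a world point X has camera coordinates R X + t. Camera axes: x right, y down, z forward; pixel columns grow to the right and rows downward; lengths in m; the calibration is good to about 2 mm. A picture is of the moment at which its call begins.
- close_job(): hands the job in; it is judged then, once.
The state is a dict: "time": time; "joint_positions": joint angles; "qvel": joint speeds; "joint_torque": joint torques, N m; "tool_pos": TCP position; "ee_rot": TCP orientation; "wrist_force": force on the tool from outside, world axes, zero at the start; "wrist_torque": the same for the moment, N m; "width": finger opening in m; "finger_force": force on a finger pad.
Only numpy, scipy, OpenCV 4.12 (cv2) and the standard library are available. Lean on these libraries where they do the work, as an engineer would, in place of code of your own. Each camera call takes 0.05 s, during which the arm holds its last target. There are 200 camera calls.

## Working session

There is one attempt and no reset: what is moved stays moved. The work goes in short steps, Python scripts to look and compute and a tool call to move; the robot and the scene stay as the last step left them, time stands still between calls to the robot, and variables do not carry over. Pictures are saved under pics/ and viewed, at most 14 in all, crops included, and the job is handed in when it is done.

Besides the shell and the picture viewer there is one more tool, called after "Request:" by a JSON object that holds its "name" and its "arguments", one argument or row to a line. carry_out: Moves the arm, as the interface text tells. Its arguments: {"type":"object","properties":{"commands":{"type":"array","items":{"type":"array","items":{"type":"number"}}},"jaw":{"type":"number"}},"required":["commands"]}

```bash
ls; mkdir -p pics
python3 - <<'E'
from bench import *
import cv2,numpy as np
print(get_obs())
for n in ("scene","side"):
    s=snapshot(n); cv2.imwrite(f"pics/{n}0.png",s["img"][:,:,::-1]); np.savez(f"/tmp/{n}0.npz",**s); print(n,s["R"],s["t"],s["fx"],s["cx"],s["cy"])
E
```

```text
pics
{'time': 0.0, 'joint_positions': array([-1.29512365e+00,  8.79333996e-02,  1.37224857e+00,  5.20356815e-06,
        1.68358863e+00, -1.03104267e-01]), 'qvel': array([ 4.36719747e-04,  1.14323144e-03,  3.59027764e-04,  8.32324189e-05,
        3.60986200e-04, -5.95091230e-04]), 'joint_torque': array([-9.34521740e-04, -3.40184927e+01, -3.02430046e+01,  7.17194262e-02,
        3.28356971e-02, -1.66911618e-04]), 'tool_pos': array([ 0.20322678, -0.51048683,  0.20431887]), 'ee_rot': array([-3.13942681e+00, -2.29302028e-04,  3.78777275e-01]), 'wrist_force': array([ 0.94505769,  0.24060607, -0.45070623]), 'wrist_torque': array([-0.02262601, -0.04838931, -0.00981385]), 'finger_force': 0.0, 'width': 0.09397700209254975}
scene [[ 0.6550985   0.75539142 -0.0151578 ]
 [ 0.60009041 -0.53239682 -0.59703026]
 [-0.45906149  0.38201758 -0.8020755 ]] [-0.40316996 -0.24115221  1.94969564] 539.8353658886214 276.36863683792865 215.6126535650329
side [[-0.92061278 -0.38971032 -0.02445351]
 [-0.17158793  0.46000681 -0.87117812]
 [ 0.35075589 -0.79782178 -0.49035773]] [0.53808721 0.1210765  0.87213264] 403.5691444204284 276.1646124350727 211.37506477772675
```

View pics/scene0.png

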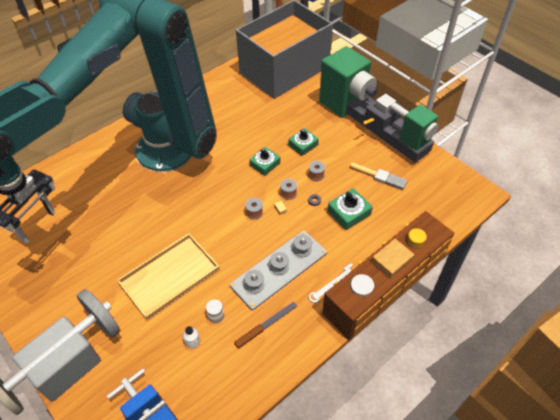

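View pics/side0.png

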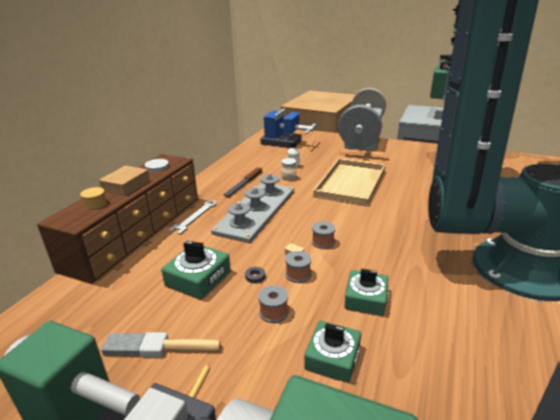

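```bash
cat > h.py <<'E'
from bench import *
import numpy as np, cv2
def cloud(s):
    v,u=np.mgrid[0:420,0:560]; z=s["range_z"]
    c=np.stack([(u-s["cx"])/s["fx"]*z,(v-s["cy"])/s["fy"]*z,z],-1)
    P=(c-s["t"])@s["R"]; P[z<=0]=np.nan
    return P
def blobs(s,lo,hi,box,amin=12,P=None):
    """connected image regions at heights lo..hi inside box (x0,x1,y0,y1)"""
    P=cloud(s) if P is None else P
    m=(P[...,2]>lo)&(P[...,2]<hi)&(P[...,0]>box[0])&(P[...,0]<box[1])&(P[...,1]>box[2])&(P[...,1]<box[3])
    n,l,st,ce=cv2.connectedComponentsWithStats(m.astype(np.uint8))
    for i in range(1,n):
        if st[i,4]<amin: continue
        Q=P[l==i]; (x,y),(w,h),a=cv2.minAreaRect((Q[:,:2]*1000).astype(np.float32))
        print(f"px {ce[i].round()} n {st[i,4]} rect c ({x:.0f},{y:.0f}) {w:.0f}x{h:.0f} a{a:.0f} mean {(Q.mean(0)*1000).round(1)} col {s['img'][l==i].mean(0).round()}")
E
python3 - <<'E'
from h import *
for n in ("scene","side"):
    s=dict(np.load(f"/tmp/{n}0.npz")); P=cloud(s)
    print(n,"table z",np.nanmedian(P[250 if n=="side" else 120, 330:345,2]))
    for lo,hi in ((.012,.02),(.02,.03),(.038,.048),(.048,.054),(.054,.066),(.066,.1)):
        print(lo,hi); blobs(s,lo,hi,(.2,1.0,-.65,.65),15,P)
E
```

```text
scene table z -0.0003330417388881374
0.012 0.02
px [340. 113.] n 26 rect c (300,589) 45x20 a26 mean [301.6 590.1  15.2] col [37. 62. 44.]
px [315. 145.] n 15 rect c (355,404) 38x9 a85 mean [355.1 406.7  15.9] col [68. 85. 56.]
px [271. 167.] n 42 rect c (334,221) 85x26 a80 mean [333.5 218.2  16.2] col [57. 79. 53.]
px [383. 176.] n 300 rect c (598,472) 198x50 a22 mean [615.4 478.3  16.4] col [209. 193. 161.]
px [320. 176.] n 15 rect c (476,317) 10x27 a2 mean [476.4 316.4  16.5] col [134.  78.  51.]
px [310. 199.] n 27 rect c (529,226) 15x36 a70 mean [527.6 225.5  14.5] col [128. 108. 103.]
px [317. 198.] n 36 rect c (539,245) 24x42 a60 mean [538.9 245.1  14.6] col [132. 111. 105.]
px [280. 206.] n 52 rect c (482,130) 25x42 a70 mean [482.8 129.   16.3] col [239. 211. 124.]
px [330. 212.] n 15 rect c (609,238) 4x37 a87 mean [608.2 238.3  15.6] col [42. 60. 41.]
px [253. 214.] n 21 rect c (446,43) 50x17 a27 mean [450.2  44.2  16.6] col [121.  69.  44.]
px [344. 225.] n 20 rect c (675,231) 40x14 a17 mean [675.8 233.1  15.9] col [45. 67. 45.]
px [277. 272.] n 1705 rect c (656,-24) 302x113
[... 15073 characters left out ...]
(848,195) 432x110 a75 mean [854.3 261.2  84.2] col [70. 50. 32.]
px [255. 189.] n 16 rect c (653,-20) 11x9 a25 mean [652.3 -19.   70.1] col [139. 137. 131.]
px [238. 204.] n 19 rect c (653,75) 13x7 a24 mean [653.7  75.2  70. ] col [139. 138. 131.]
px [194. 248.] n 286 rect c (642,292) 43x17 a17 mean [639.5 294.5  82.6] col [43. 40. 38.]
px [369. 271.] n 77 rect c (297,225) 30x13 a11 mean [296.2 225.4  69.4] col [75. 67. 59.]
px [334. 328.] n 128 rect c (318,387) 31x11 a3 mean [317.8 388.4  69.4] col [59. 64. 61.]
px [198. 386.] n 183 rect c (450,572) 10x40 a0 mean [448.2 576.2  96.1] col [202. 164.  93.]
px [ 96. 408.] n 158 rect c (561,641) 4x18 a1 mean [560.2 643.5  79.2] col [30. 47. 37.]
```

Request:
{"name": "carry_out", "arguments": {
  "commands": [
    [0.042,-0.015,0,0,0,-0.14],
    [0.084,-0.03,0,0,0,-0.28],
    [0.126,-0.045,0,0,0,-0.42],
    [0.168,-0.06,0,0,0,-0.56],
    [0.21,-0.075,0,0,0,-0.7]
  ],
  "jaw": 1
}}

```text
time: 0.6
tool_pos: [0.3716, -0.3622, 0.205]
ee_rot: [-3.141, -0.0, 1.084]
wrist_force: [0.2, -0.2, -0.5]
width: 0.0941
finger_force: 0.0
```

Request:
{"name": "carry_out", "arguments": {
  "commands": [
    [0.035,0.013,0,0,0,-0.1],
    [0.07,0.026,0,0,0,-0.2],
    [0.105,0.039,0,0,0,-0.3],
    [0.14,0.053,0,0,0,-0.4],
    [0.174,0.066,0,0,0,-0.492]
  ]
}}

```text
time: 1.1
tool_pos: [0.512, -0.2401, 0.2049]
ee_rot: [-3.141, -0.0, 1.575]
wrist_force: [-0.1, -0.3, 0.1]
width: 0.094
finger_force: 0.0
```

Request:
{"name": "carry_out", "arguments": {
  "commands": [
    [0.03,0.036,0,0,0,0],
    [0.06,0.072,0,0,0,0],
    [0.09,0.108,0,0,0,0],
    [0.125,0.144,0,0,0,0],
    [0.125,0.144,0,0,0,0]
  ]
}}

```text
time: 1.6
tool_pos: [0.6578, -0.1113, 0.2025]
ee_rot: [-3.139, -0.003, 1.578]
wrist_force: [0.3, -0.1, -0.7]
width: 0.0937
finger_force: 0.0
```

Run:
```python
from h import *
o=get_obs(); print(o["tool_pos"],o["ee_rot"],o["joint_positions"])
s=snapshot("wrist"); cv2.imwrite("pics/w1.png",s["img"][:,:,::-1]); np.savez("/tmp/w1.npz",**s); print(s["R"],s["t"],-s["R"].T@s["t"],s["fx"])
P=cloud(s)
for lo,hi in ((.054,.064),(.066,.08),(.012,.02)): print(lo);blobs(s,lo,hi,(.5,.8,-.3,.3),60,P)
```

```text
[ 0.6577729  -0.1112784   0.20249174] [-3.13930121e+00 -3.08593793e-03  1.57769330e+00] [-0.2537936   0.35546086  1.05655367  0.00242269  1.73258708 -0.26030744]
[[ 9.99975041e-01  6.90092525e-03 -1.51464691e-03]
 [ 7.05402587e-03 -9.63134444e-01  2.68928025e-01]
 [ 3.97043595e-04 -2.68931998e-01 -9.63159085e-01]] [-0.65663543 -0.13902718  0.3584211 ] [ 0.65745743 -0.03297957  0.38161027] 319.89730444013804
0.054
px [275.  17.] n 1566 rect c (655,57) 54x29 a1 mean [654.4  58.1  59.5] col [155. 154. 147.]
px [275. 111.] n 2361 rect c (655,-23) 54x54 a0 mean [654.6 -22.4  59.6] col [166. 164. 157.]
px [273. 207.] n 1866 rect c (653,-118) 54x55 a89 mean [ 653.1 -117.6   59.6] col [102. 101.  97.]
px [270. 321.] n 818 rect c (650,-254) 43x31 a0 mean [ 650.2 -254.    59.4] col [170. 166. 154.]
0.066
px [276.   2.] n 71 rect c (655,67) 13x5 a1 mean [654.9  66.6  69. ] col [79. 77. 72.]
px [274. 112.] n 167 rect c (654,-24) 12x13 a0 mean [654.2 -23.8  71.7] col [123. 122. 116.]
px [273. 210.] n 137 rect c (653,-119) 13x13 a65 mean [ 653.4 -117.3   71.4] col [88. 86. 80.]
0.012
px [275. 118.] n 16655 rect c (654,-43) 260x110 a90 mean [654.3 -32.1  15.7] col [156. 157. 147.]
px [277. 114.] n 94 rect c (655,-23) 19x19 a0 mean [656.5 -23.8  16.4] col [57. 57. 56.]
px [166. 234.] n 101 rect c (522,-163) 18x41 a57 mean [ 522.6 -163.1   16. ] col [84. 68. 48.]
px [357. 297.] n 584 rect c (762,-240) 70x22 a87 mean [ 759.8 -247.7   16.4] col [107.  69.  46.]
px [272. 292.] n 114 rect c (650,-244) 47x17 a1 mean [ 650.9 -241.2   16. ] col [89. 80. 67.]
```

View pics/w1.png

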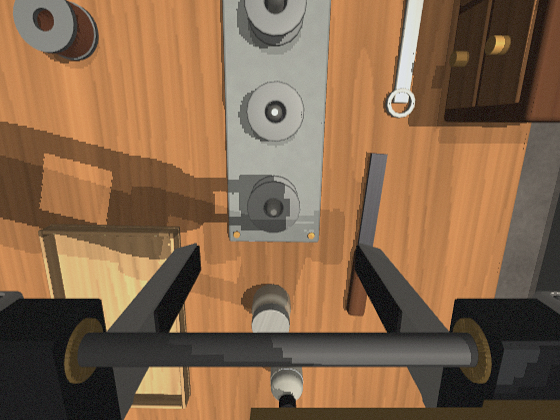

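Request:
{"name": "carry_out", "arguments": {
  "commands": [
    [-0.006,-0.004,0.04,0,0,0],
    [-0.006,-0.004,0.085,0,0,0],
    [-0.006,-0.004,0.125,0,0,0],
    [-0.006,-0.004,0.16,0,0,0],
    [-0.006,-0.004,0.178,0,0,0]
  ]
}}

```text
time: 2.15
tool_pos: [0.6473, -0.1233, 0.0229]
ee_rot: [-3.134, -0.001, 1.569]
wrist_force: [-0.2, -0.4, 0.3]
width: 0.0942
finger_force: 0.0
```

Request:
{"name": "carry_out", "arguments": {
  "commands": [
    [0,0,0,0,0,0],
    [0,0,0,0,0,0],
    [0,0,0,0,0,0],
    [0,0,0,0,0,0],
    [0,0,0,0,0,0]
  ],
  "jaw": 0.4
}}

```text
time: 2.65
tool_pos: [0.6521, -0.1229, 0.0293]
ee_rot: [3.139, 0.001, 1.571]
wrist_force: [0.2, 0.4, 0.6]
width: 0.0575
finger_force: 0.2
```

Request:
{"name": "carry_out", "arguments": {
  "commands": [
    [0,0,0,0,0,0],
    [0,0,0,0,0,0],
    [0.006,0.003,0.004,0,0,0],
    [0.006,0.003,0.004,0,0,0],
    [0.006,0.003,0.004,0,0,0]
  ],
  "jaw": 1
}}

```text
time: 3.15
tool_pos: [0.6539, -0.116, 0.0229]
ee_rot: [-3.141, -0.0, 1.571]
wrist_force: [-0.3, 0.6, -0.5]
width: 0.0926
finger_force: 0.0
```

Request:
{"name": "carry_out", "arguments": {
  "commands": [
    [0,0,0,0,0,0],
    [0,0,0,0,0,0],
    [0,0,0,0,0,0],
    [0,0,0,0,0,0],
    [0,0,0,0,0,0]
  ],
  "jaw": 0.3
}}

```text
time: 3.65
tool_pos: [0.6541, -0.1166, 0.0236]
ee_rot: [-3.142, 0.0, 1.571]
wrist_force: [-0.3, 0.2, -0.7]
width: 0.0579
finger_force: 0.2
```

Request:
{"name": "carry_out", "arguments": {
  "commands": [
    [0,0,-0.01,0,0,0],
    [0,0,-0.03,0,0,0],
    [0,0,-0.06,0,0,0],
    [0,0,-0.09,0,0,0],
    [0,0,-0.1,0,0,0]
  ]
}}

```text
time: 4.15
tool_pos: [0.6562, -0.117, 0.1288]
ee_rot: [3.134, 0.002, 1.571]
wrist_force: [0.3, -0.1, -0.8]
width: 0.0552
finger_force: 30.0
```

Request:
{"name": "carry_out", "arguments": {
  "commands": [
    [-0.03,-0.028,0,0,0,0],
    [-0.065,-0.06,0,0,0,0],
    [-0.1,-0.094,0,0,0,0],
    [-0.13,-0.122,0,0,0,0],
    [-0.16,-0.15,0,0,0,0]
  ]
}}

```text
time: 4.65
tool_pos: [0.5024, -0.2774, 0.1229]
ee_rot: [-3.141, -0.0, 1.571]
wrist_force: [-0.6, 0.3, 0.1]
width: 0.0551
finger_force: 30.0
```

Request:
{"name": "carry_out", "arguments": {
  "commands": [
    [-0.03,-0.028,0,0,0,0],
    [-0.053,-0.05,0,0,0,0],
    [-0.058,-0.05,0.03,0,0,0],
    [-0.058,-0.05,0.065,0,0,0],
    [-0.058,-0.05,0.09,0,0,0]
  ]
}}

```text
time: 5.15
tool_pos: [0.4527, -0.3341, 0.0309]
ee_rot: [-3.14, -0.002, 1.569]
wrist_force: [0.0, 0.5, -1.7]
width: 0.055
finger_force: 30.0
```

Request:
{"name": "carry_out", "arguments": {
  "commands": [
    [0,0,0.01,0,0,0],
    [0,0,0.018,0,0,0],
    [0,0,0.018,0,0,0],
    [0,0,0.018,0,0,0],
    [0,0,0.018,0,0,0]
  ]
}}

```text
time: 5.65
tool_pos: [0.4552, -0.3353, 0.0172]
ee_rot: [3.139, 0.002, 1.571]
wrist_force: [0.2, 0.7, -0.0]
width: 0.0552
finger_force: 30.0
```

Request:
{"name": "carry_out", "arguments": {
  "commands": [
    [0,0,0,0,0,0],
    [0,0,0,0,0,0],
    [0,0,0,0,0,0],
    [0,0,-0.04,0,0,0],
    [0,0,-0.08,0,0,0]
  ],
  "jaw": 1
}}

```text
time: 6.15
tool_pos: [0.4531, -0.3336, 0.0948]
ee_rot: [-3.138, -0.003, 1.571]
wrist_force: [0.7, -0.3, 0.9]
width: 0.0917
finger_force: 0.0
```

Request:
{"name": "carry_out", "arguments": {
  "commands": [
    [0,0,-0.03,0,0,0],
    [0.035,0.022,-0.06,0,0,0],
    [0.074,0.047,-0.07,0,0,0],
    [0.113,0.072,-0.07,0,0,0],
    [0.152,0.097,-0.07,0,0,0]
  ]
}}

```text
time: 6.65
tool_pos: [0.5523, -0.1813, 0.1668]
ee_rot: [3.139, 0.001, 1.57]
wrist_force: [0.4, -0.4, 0.3]
width: 0.094
finger_force: 0.0
```

Request:
{"name": "carry_out", "arguments": {
  "commands": [
    [0.039,0.025,0,0,0,0],
    [0.078,0.05,0,0,0,0],
    [0.117,0.075,0,0,0,0],
    [0.146,0.095,0,0,0,0],
    [0.161,0.104,0,0,0,0]
  ]
}}

```text
time: 7.15
tool_pos: [0.6562, -0.0186, 0.1651]
ee_rot: [-3.141, -0.0, 1.574]
wrist_force: [-0.2, 0.1, 0.3]
width: 0.0942
finger_force: 0.0
```

Request:
{"name": "carry_out", "arguments": {
  "commands": [
    [0,0,0.03,0,0,0],
    [0,0,0.07,0,0,0],
    [0,0,0.11,0,0,0],
    [0,0,0.142,0,0,0],
    [0,0,0.142,0,0,0]
  ]
}}

```text
time: 7.65
tool_pos: [0.6525, -0.0223, 0.0195]
ee_rot: [-3.135, -0.0, 1.57]
wrist_force: [-0.1, -0.2, -0.1]
width: 0.0939
finger_force: 0.0
```

Request:
{"name": "carry_out", "arguments": {
  "commands": [
    [0,0,0,0,0,0],
    [0,0,0,0,0,0],
    [0,0,0,0,0,0],
    [0,0,0,0,0,0],
    [0,0,0,0,0,0]
  ]
}}

```text
time: 8.15
tool_pos: [0.6555, -0.0216, 0.0242]
ee_rot: [3.14, 0.0, 1.571]
wrist_force: [0.3, 0.2, 0.4]
width: 0.0944
finger_force: 0.0
```

Request:
{"name": "carry_out", "arguments": {
  "commands": [
    [0,0,0,0,0,0],
    [0,0,0,0,0,0],
    [0,0,0,0,0,0],
    [0,0,0,0,0,0],
    [0,0,0,0,0,0]
  ],
  "jaw": 0.3
}}

```text
time: 8.65
tool_pos: [0.6551, -0.0215, 0.0234]
ee_rot: [-3.141, 0.0, 1.571]
wrist_force: [0.3, 0.7, -0.1]
width: 0.0575
finger_force: 0.3
```

Request:
{"name": "carry_out", "arguments": {
  "commands": [
    [0,0,0,0,0,0],
    [0,0,-0.02,0,0,0],
    [0,0,-0.05,0,0,0],
    [0,0,-0.085,0,0,0],
    [0,0,-0.1,0,0,0]
  ]
}}

```text
time: 9.15
tool_pos: [0.6569, -0.0217, 0.1276]
ee_rot: [3.136, 0.001, 1.571]
wrist_force: [0.5, 0.1, -0.2]
width: 0.056
finger_force: 3.0
```

Request:
{"name": "carry_out", "arguments": {
  "commands": [
    [-0.03,-0.026,0,0,0,0],
    [-0.065,-0.056,0,0,0,0],
    [-0.1,-0.086,0,0,0,0],
    [-0.135,-0.116,0,0,0,0],
    [-0.165,-0.142,0,0,0,0]
  ]
}}

```text
time: 9.65
tool_pos: [0.5112, -0.1877, 0.1226]
ee_rot: [-3.14, 0.0, 1.57]
wrist_force: [-0.2, -1.0, -0.3]
width: 0.0547
finger_force: 30.0
```

Request:
{"name": "carry_out", "arguments": {
  "commands": [
    [-0.035,-0.03,0,0,0,0],
    [-0.06,-0.055,0,0,0,0],
    [-0.068,-0.059,0.03,0,0,0],
    [-0.068,-0.059,0.065,0,0,0],
    [-0.068,-0.059,0.09,0,0,0]
  ]
}}

```text
time: 10.15
tool_pos: [0.4525, -0.2543, 0.0309]
ee_rot: [-3.139, -0.002, 1.569]
wrist_force: [-0.1, -0.1, -0.5]
width: 0.055
finger_force: 30.0
```

Request:
{"name": "carry_out", "arguments": {
  "commands": [
    [0,0,0.01,0,0,0],
    [0,0,0.018,0,0,0],
    [0,0,0.018,0,0,0],
    [0,0,0.018,0,0,0],
    [0,0,0.018,0,0,0]
  ]
}}

```text
time: 10.65
tool_pos: [0.455, -0.2551, 0.0166]
ee_rot: [3.14, 0.002, 1.571]
wrist_force: [0.9, -0.5, -0.6]
width: 0.0542
finger_force: 30.0
```

Request:
{"name": "carry_out", "arguments": {
  "commands": [
    [0,0,0,0,0,0],
    [0,0,0,0,0,0],
    [0,0,0,0,0,0],
    [0,0,-0.04,0,0,0],
    [0,0,-0.08,0,0,0]
  ],
  "jaw": 1
}}

```text
time: 11.15
tool_pos: [0.453, -0.2537, 0.0949]
ee_rot: [-3.138, -0.002, 1.571]
wrist_force: [0.9, -1.4, 0.2]
width: 0.0912
finger_force: 0.0
```

Request:
{"name": "carry_out", "arguments": {
  "commands": [
    [0,0,-0.03,0,0,0],
    [0.035,0.022,-0.06,0,0,0],
    [0.074,0.047,-0.07,0,0,0],
    [0.113,0.07,-0.07,0,0,0],
    [0.152,0.094,-0.07,0,0,0]
  ]
}}

```text
time: 11.65
tool_pos: [0.5492, -0.1013, 0.1667]
ee_rot: [3.139, 0.001, 1.57]
wrist_force: [0.7, -0.1, 0.8]
width: 0.0939
finger_force: 0.0
```

Request:
{"name": "carry_out", "arguments": {
  "commands": [
    [0.039,0.025,0,0,0,0],
    [0.078,0.05,0,0,0,0],
    [0.117,0.075,0,0,0,0],
    [0.156,0.098,0,0,0,0],
    [0.176,0.109,0,0,0,0]
  ]
}}

```text
time: 12.15
tool_pos: [0.6582, 0.077, 0.1648]
ee_rot: [-3.142, -0.001, 1.574]
wrist_force: [0.3, 0.2, 0.0]
width: 0.0941
finger_force: 0.0
```

Run:
```python
from h import *
s=snapshot("wrist"); P=cloud(s)
for lo,hi in ((.054,.064),(.066,.08),(.038,.048)): print(lo);blobs(s,lo,hi,(.4,.75,-.3,.4),60,P)
print(get_obs()["tool_pos"])
s=snapshot("scene"); cv2.imwrite("pics/s2.png",s["img"][:,:,::-1]);P=cloud(s);print("scene")
for lo,hi in ((.054,.064),(.044,.054),(.038,.05)): print(lo);blobs(s,lo,hi,(.36,.75,-.4,.4),60,P)
```

```text
0.054
px [273. 216.] n 2362 rect c (654,71) 55x55 a62 mean [654.3  72.1  59.6] col [97. 97. 93.]
px [273. 302.] n 73 rect c (653,-19) 14x6 a11 mean [654.  -18.1  58.9] col [81. 79. 74.]
px [272. 380.] n 86 rect c (652,-114) 14x7 a17 mean [ 653.3 -113.    59.3] col [85. 83. 78.]
0.066
px [273. 219.] n 167 rect c (655,72) 13x12 a11 mean [654.7  73.   71.5] col [93. 91. 85.]
px [273. 311.] n 149 rect c (654,-22) 10x13 a75 mean [654.  -20.9  71.3] col [115. 113. 105.]
px [272. 390.] n 140 rect c (653,-117) 13x10 a0 mean [ 653.3 -115.6   71.1] col [124. 119. 109.]
0.038
px [258.  22.] n 831 rect c (639,239) 101x23 a2 mean [641.4 235.4  44.8] col [49. 72. 55.]
px [38. 71.] n 3408 rect c (449,197) 56x57 a49 mean [450.1 197.5  43.3] col [135. 135. 129.]
px [ 53. 222.] n 2385 rect c (436,59) 57x56 a24 mean [437.2  60.2  43.3] col [136. 136. 130.]
px [273. 369.] n 60 rect c (653,-114) 13x6 a6 mean [ 653.3 -113.4   43.7] col [82. 80. 75.]
[0.65888501 0.07940127 0.16443366]
scene
0.054
px [349. 205.] n 146 rect c (646,283) 71x60 a27 mean [649.  278.2  58.3] col [162. 162. 158.]
px [303. 242.] n 
[... 259 characters left out ...]
 228. 214.]
0.044
px [353. 207.] n 422 rect c (645,287) 112x103 a84 mean [657.7 288.2  49.1] col [150. 192. 158.]
px [177. 262.] n 196 rect c (457,-251) 51x57 a56 mean [ 457.5 -252.1   48.6] col [188. 182. 174.]
px [153. 279.] n 198 rect c (457,-338) 54x54 a56 mean [ 457.  -336.6   48.4] col [188. 182. 174.]
0.038
px [353. 208.] n 309 rect c (645,287) 112x103 a85 mean [660.6 285.2  46.5] col [131. 176. 139.]
px [254. 204.] n 163 rect c (437,59) 52x54 a78 mean [437.4  59.   43.5] col [183. 176. 170.]
px [177. 263.] n 161 rect c (455,-251) 54x56 a31 mean [ 457.4 -252.4   46.7] col [186. 180. 171.]
px [153. 279.] n 171 rect c (457,-337) 53x55 a62 mean [ 455.8 -337.7   46.2] col [182. 177. 169.]
```

View pics/s2.png

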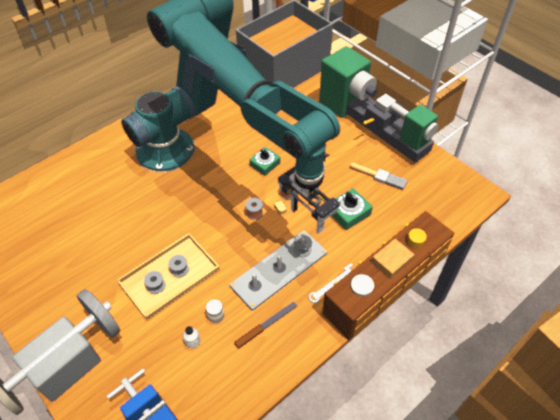

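Request:
{"name": "carry_out", "arguments": {
  "commands": [
    [0,-0.001,0.03,0,0,0],
    [0,-0.001,0.07,0,0,0],
    [0,-0.001,0.11,0,0,0],
    [0,-0.001,0.142,0,0,0],
    [0,-0.001,0.142,0,0,0]
  ]
}}

```text
time: 12.75
tool_pos: [0.6533, 0.0719, 0.0194]
ee_rot: [-3.135, 0.001, 1.569]
wrist_force: [0.1, -0.9, 0.0]
width: 0.0939
finger_force: 0.0
```

Request:
{"name": "carry_out", "arguments": {
  "commands": [
    [0,0,0,0,0,0],
    [0,0,0,0,0,0],
    [0,0,0,0,0,0],
    [0,0,0,0,0,0],
    [0,0,0,0,0,0]
  ]
}}

```text
time: 13.25
tool_pos: [0.6565, 0.0735, 0.0242]
ee_rot: [3.14, 0.0, 1.571]
wrist_force: [-1.0, -0.6, -0.5]
width: 0.0943
finger_force: 0.0
```

Request:
{"name": "carry_out", "arguments": {
  "commands": [
    [0,0,0,0,0,0],
    [0,0,0,0,0,0],
    [0,0,0,0,0,0],
    [0,0,0,0,0,0],
    [0,0,0,0,0,0]
  ],
  "jaw": 0.3
}}

```text
time: 13.75
tool_pos: [0.6561, 0.0735, 0.0234]
ee_rot: [-3.141, 0.0, 1.571]
wrist_force: [-0.4, -0.0, 0.2]
width: 0.0575
finger_force: 0.1
```

Request:
{"name": "carry_out", "arguments": {
  "commands": [
    [0,0,0,0,0,0],
    [0,0,-0.02,0,0,0],
    [0,0,-0.05,0,0,0],
    [0,0,-0.085,0,0,0],
    [0,0,-0.1,0,0,0]
  ]
}}

```text
time: 14.25
tool_pos: [0.6579, 0.0736, 0.1276]
ee_rot: [3.135, -0.0, 1.571]
wrist_force: [1.4, 0.2, 0.2]
width: 0.0542
finger_force: 30.0
```

Request:
{"name": "carry_out", "arguments": {
  "commands": [
    [-0.03,-0.026,0,0,0,0],
    [-0.065,-0.056,0,0,0,0],
    [-0.1,-0.086,0,0,0,0],
    [-0.135,-0.116,0,0,0,0],
    [-0.17,-0.142,0,0,0,0]
  ]
}}

```text
time: 14.75
tool_pos: [0.5122, -0.0974, 0.1226]
ee_rot: [-3.14, -0.0, 1.571]
wrist_force: [0.9, -0.2, 0.3]
width: 0.0541
finger_force: 30.0
```

Request:
{"name": "carry_out", "arguments": {
  "commands": [
    [-0.04,-0.03,0,0,0,0],
    [-0.07,-0.055,0,0,0,0],
    [-0.078,-0.06,0.03,0,0,0],
    [-0.078,-0.06,0.065,0,0,0],
    [-0.078,-0.06,0.09,0,0,0]
  ]
}}

```text
time: 15.25
tool_pos: [0.4525, -0.1749, 0.0313]
ee_rot: [-3.139, -0.0, 1.569]
wrist_force: [-6.7, -11.3, 40.9]
width: 0.054
finger_force: 37.3
```

Request:
{"name": "carry_out", "arguments": {
  "commands": [
    [0,0,0.01,0,0,0],
    [0,0,0.018,0,0,0],
    [0,0,0.018,0,0,0],
    [0,0,0.018,0,0,0],
    [0,0,0.018,0,0,0]
  ]
}}

```text
time: 15.75
tool_pos: [0.4534, -0.178, 0.02]
ee_rot: [-3.14, 0.007, 1.571]
wrist_force: [-11.5, -4.3, 22.7]
width: 0.0541
finger_force: 30.0
```

Run:
```python
from h import *
a=snapshot("side")["img"][130:270,250:430]; b=snapshot("wrist")["img"]
a=cv2.resize(a,(540,420),interpolation=cv2.INTER_CUBIC)
b=cv2.resize(b,(260,195)); c=np.zeros((420,800,3),np.uint8); c[:,:540]=a; c[:195,540:]=b
cv2.imwrite("pics/c3.png",c[:,:,::-1])
```

```text
(no output)
```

View pics/c3.png

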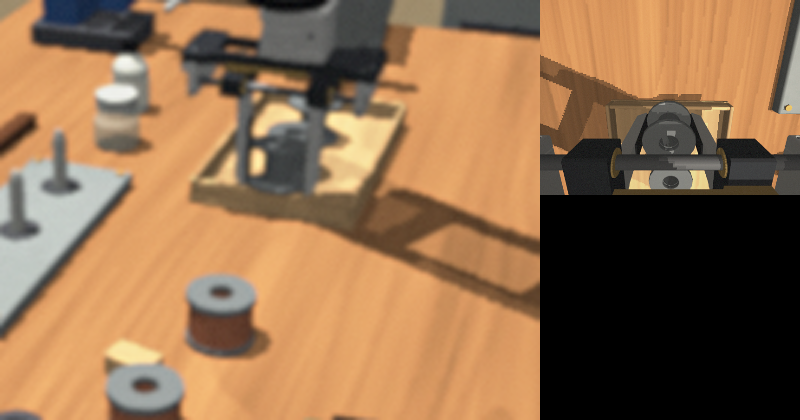

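Request:
{"name": "carry_out", "arguments": {
  "commands": [
    [0,0,-0.002,0,0,0],
    [0,0,-0.003,0,0,0],
    [0,0,-0.004,0,0,0],
    [0,0,-0.004,0,0,0],
    [0,0,-0.004,0,0,0]
  ]
}}

```text
time: 16.35
tool_pos: [0.4548, -0.1759, 0.0205]
ee_rot: [3.14, 0.003, 1.571]
wrist_force: [-1.8, -4.2, 6.5]
width: 0.0544
finger_force: 30.0
```

Request:
{"name": "carry_out", "arguments": {
  "commands": [
    [0,0,0,0,0,0],
    [0,0,0,0,0,0],
    [0,0,0,0,0,0],
    [0,0,0,0,0,0],
    [0,0,0,0,0,0]
  ],
  "jaw": 1
}}

```text
time: 16.85
tool_pos: [0.4539, -0.1741, 0.019]
ee_rot: [-3.141, -0.001, 1.571]
wrist_force: [0.6, -0.5, -0.1]
width: 0.0906
finger_force: 0.0
```

Request:
{"name": "carry_out", "arguments": {
  "commands": [
    [0,0,-0.02,0,0,0],
    [0,0,-0.05,0,0,0],
    [0,0,-0.09,0,0,0],
    [0,0,-0.13,0,0,0],
    [0,0,-0.14,0,0,0]
  ]
}}

```text
time: 17.35
tool_pos: [0.4566, -0.1756, 0.1648]
ee_rot: [3.133, 0.004, 1.571]
wrist_force: [0.1, -0.8, 0.4]
width: 0.0942
finger_force: 0.0
```

Run:
```python
from h import *
for n in ("scene","side","wrist"):
    s=snapshot(n); P=cloud(s); print(n)
    blobs(s,.042,.055,(.36,.54,-.4,-.11),60,P)
    blobs(s,.038,.048,(.36,.54,-.1,.4),60,P)
```

```text
scene
px [181. 259.] n 300 rect c (455,-231) 60x94 a6 mean [ 456.3 -237.2   48.4] col [134. 130. 124.]
px [153. 279.] n 222 rect c (456,-337) 53x55 a60 mean [ 457.6 -337.    48.2] col [172. 166. 158.]
px [317. 167.] n 139 rect c (453,322) 51x58 a48 mean [454.6 321.1  43.2] col [174. 165. 156.]
px [288. 185.] n 147 rect c (450,198) 54x56 a90 mean [450.8 196.5  42.7] col [178. 168. 160.]
px [254. 205.] n 147 rect c (438,59) 52x56 a51 mean [438.4  57.9  42.9] col [174. 165. 157.]
side
px [355. 164.] n 111 rect c (455,-334) 52x56 a37 mean [ 454.3 -331.2   47. ] col [138. 137. 132.]
px [348. 174.] n 126 rect c (455,-250) 56x54 a89 mean [ 454.1 -246.9   47. ] col [125. 125. 122.]
px [323. 228.] n 255 rect c (436,62) 54x56 a68 mean [434.9  64.1  42.5] col [146. 146. 142.]
px [298. 259.] n 351 rect c (449,200) 55x55 a26 mean [447.6 201.8  42.4] col [147. 148. 144.]
px [273. 296.] n 481 rect c (451,325) 54x54 a27 mean [450.9 326.9  42.6] col [147. 150. 147.]
wrist
px [276. 206.] n 90 rect c (454,-175) 7x22 a88 mean [ 454.1 -174.3   44.8] col [63. 63. 60.]
px [275. 240.] n 747 rect c (453,-207) 24x53 a88 mean [ 453.2 -206.3   49.3] col [68. 67. 64.]
px [277. 280.] n 1950 rect c (456,-251) 55x55 a44 mean [ 455.7 -250.1   48.5] col [123. 122. 116.]
px [277. 331.] n 91 rect c (455,-312) 30x6 a0 mean [ 455.3 -310.9   46.6] col [68. 68. 65.]
px [277. 369.] n 176 rect c (455,-359) 38x10 a0 mean [ 455.  -358.8   48.8] col [144. 140. 128.]
```

Run:
```python
from h import *
s=snapshot("wrist"); P=cloud(s); cv2.imwrite("pics/w4.png",s["img"][100:,:,::-1])
for v in range(130,262,8): print(v,(P[v,276]*1000).round(),end=';')
```

```text
130 [ 453. -104.   -0.];138 [ 453. -112.   -2.];146 [ 453. -120.    1.];154 [ 453. -128.   -0.];162 [ 453. -136.   -1.];170 [ 453. -145.   -1.];178 [ 453. -153.   -0.];186 [ 453. -155.   37.];194 [ 453. -164.   33.];202 [ 453. -170.   39.];210 [ 453. -171.   66.];218 [ 453. -177.   69.];226 [ 453. -187.   63.];234 [ 453. -200.   45.];242 [ 453. -207.   51.];250 [ 453. -217.   45.];258 [ 453. -225.   47.];
```

View pics/w4.png

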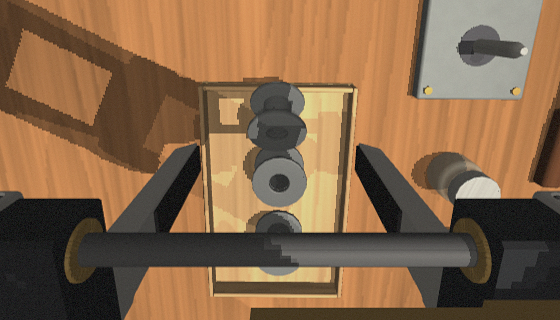

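Request:
{"name": "carry_out", "arguments": {
  "commands": [
    [0.03,0,0,0,0,0],
    [0.052,0,0,0,0,0],
    [0.052,0,0,0,0,0],
    [0.052,0,0,0,0,0],
    [0.052,0,0,0,0,0]
  ],
  "jaw": 0
}}

```text
time: 18.05
tool_pos: [0.4536, -0.123, 0.1582]
ee_rot: [-3.139, -0.0, 1.57]
wrist_force: [0.1, -0.3, -0.0]
width: 0.0576
finger_force: 0.0
```

Request:
{"name": "carry_out", "arguments": {
  "commands": [
    [0,0,0.03,0,0,0],
    [0,0,0.07,0,0,0],
    [0,0,0.11,0,0,0],
    [0,0,0.124,0,0,0],
    [0,0,0.124,0,0,0]
  ]
}}

```text
time: 18.55
tool_pos: [0.4514, -0.1223, 0.0319]
ee_rot: [-3.135, -0.002, 1.57]
wrist_force: [-0.7, 0.3, 1.1]
width: 0.0173
finger_force: 0.0
```

Request:
{"name": "carry_out", "arguments": {
  "commands": [
    [-0.005,0,0,0,0,0],
    [-0.01,0,0,0,0,0],
    [-0.015,0,0,0,0,0],
    [-0.02,0,0,0,0,0],
    [-0.024,0,0,0,0,0]
  ]
}}

```text
time: 19.05
tool_pos: [0.4546, -0.1471, 0.0362]
ee_rot: [3.14, 0.0, 1.57]
wrist_force: [-0.1, 0.5, 0.2]
width: 0.0002
finger_force: 0.4
```

Request:
{"name": "carry_out", "arguments": {
  "commands": [
    [-0.003,0,0,0,0,0],
    [-0.006,0,0,0,0,0],
    [-0.009,0,0,0,0,0],
    [-0.011,0,0,0,0,0],
    [-0.011,0,0,0,0,0]
  ]
}}

```text
time: 19.55
tool_pos: [0.4541, -0.1578, 0.0354]
ee_rot: [-3.142, 0.0, 1.571]
wrist_force: [0.4, 0.0, 0.5]
width: 0.0005
finger_force: 0.1
```

Run:
```python
from h import *
for n in ("scene","side","wrist"):
    s=snapshot(n); P=cloud(s); print(n)
    blobs(s,.042,.055,(.36,.54,-.43,-.14),50,P)
cv2.imwrite("pics/w5.png",s["img"][80:,:,::-1])
```

```text
scene
px [178. 260.] n 271 rect c (453,-241) 56x85 a3 mean [ 453.1 -246.7   49.7] col [150. 146. 140.]
px [153. 279.] n 224 rect c (458,-338) 54x53 a56 mean [ 457.2 -337.    48.3] col [178. 173. 165.]
side
px [355. 164.] n 97 rect c (451,-331) 48x46 a83 mean [ 451.9 -329.9   47.1] col [138. 140. 137.]
px [352. 173.] n 73 rect c (444,-256) 33x56 a14 mean [ 444.2 -252.9   49.1] col [112. 115. 114.]
px [343. 185.] n 64 rect c (451,-174) 63x24 a86 mean [ 448.8 -163.6   48.4] col [86. 87. 85.]
wrist
px [277. 253.] n 393 rect c (454,-150) 24x3 a1 mean [ 454.1 -148.9   48.9] col [77. 74. 70.]
px [278. 384.] n 238 rect c (454,-235) 6x21 a0 mean [ 454.1 -235.5   51.8] col [115. 115. 110.]
```

View pics/w5.png

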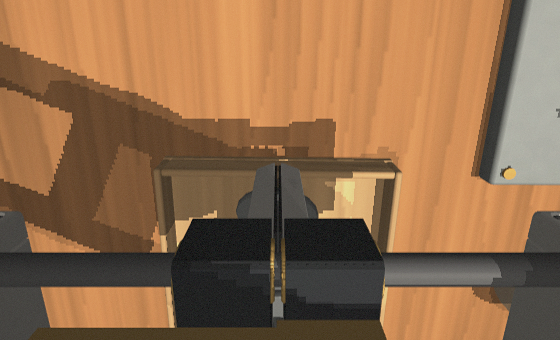

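Request:
{"name": "carry_out", "arguments": {
  "commands": [
    [0.005,0,-0.02,0,0,0],
    [0.01,0,-0.05,0,0,0],
    [0.01,0,-0.09,0,0,0],
    [-0.01,0,-0.13,0,0,0],
    [-0.04,0,-0.155,0,0,0]
  ],
  "jaw": 1
}}

```text
time: 20.2
tool_pos: [0.4553, -0.1974, 0.1944]
ee_rot: [3.137, 0.002, 1.574]
wrist_force: [0.6, 0.3, -0.0]
width: 0.0371
finger_force: 0.0
```

Request:
{"name": "carry_out", "arguments": {
  "commands": [
    [-0.04,0,-0.02,0,0,0],
    [-0.08,0,-0.02,0,0,0],
    [-0.08,0,-0.02,0,0,0],
    [-0.08,0,-0.02,0,0,0],
    [-0.08,0,-0.02,0,0,0]
  ]
}}

```text
time: 20.7
tool_pos: [0.454, -0.2765, 0.21]
ee_rot: [-3.141, -0.001, 1.572]
wrist_force: [-0.1, 0.5, -0.4]
width: 0.0774
finger_force: 0.0
```

Run:
```python
from h import *
for n in ("side","wrist"):
    s=snapshot(n); P=cloud(s); print(n)
    blobs(s,.042,.055,(.36,.54,-.43,-.14),50,P)
cv2.imwrite("pics/w6.png",s["img"][:,:,::-1])
for v in range(60,300,10): print(v,(P[v,276]*1000).round(),end=';')
```

```text
side
px [355. 164.] n 110 rect c (454,-332) 51x57 a32 mean [ 454.3 -331.    47.1] col [121. 118. 113.]
px [349. 174.] n 133 rect c (454,-242) 76x55 a82 mean [ 452.3 -244.9   49.2] col [123. 124. 122.]
wrist
px [276. 165.] n 2758 rect c (453,-240) 55x86 a3 mean [ 452.6 -241.7   50.6] col [130. 129. 122.]
px [278. 248.] n 1548 rect c (455,-337) 55x54 a89 mean [ 455.3 -336.    48.6] col [119. 118. 112.]
60 [ 452. -131.   -0.];70 [ 452. -141.   -1.];80 [ 452. -152.    1.];90 [ 452. -165.   27.];100 [ 452. -175.   26.];110 [ 453. -186.   63.];120 [ 452. -195.    5.];130 [ 452. -206.   31.];140 [ 453. -216.   51.];150 [ 452. -226.   47.];160 [ 453. -236.   52.];170 [ 452. -253.    4.];180 [ 452. -263.   17.];190 [ 453. -269.   49.];200 [ 453. -280.   49.];210 [ 452. -304.    3.];220 [ 452. -314.   11.];230 [ 453. -314.   49.];240 [ 453. -326.   49.];250 [ 452. -346.   30.];260 [ 453. -351.   49.];270 [ 453. -363.   49.];280 [ 452. -399.    6.];290 [ 452. -413.    7.];
```

View pics/w6.png

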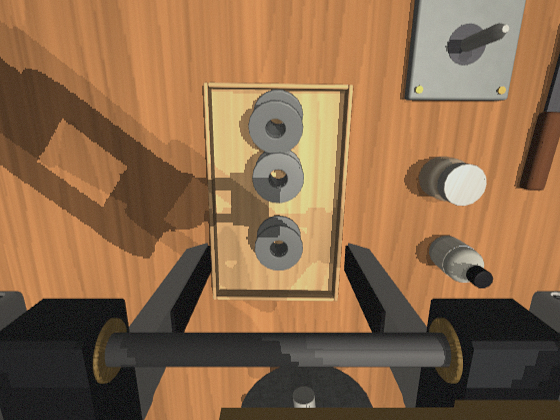

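Request:
{"name": "carry_out", "arguments": {
  "commands": [
    [0.03,-0.003,0,0,0,0],
    [0.07,-0.006,0,0,0,0],
    [0.115,-0.009,0,0,0,0],
    [0.16,-0.012,0,0,0,0],
    [0.2,-0.016,0.01,0,0,0]
  ],
  "jaw": 1
}}

```text
time: 21.3
tool_pos: [0.4383, -0.0749, 0.2019]
ee_rot: [3.138, 0.001, 1.573]
wrist_force: [0.8, -0.8, 0.1]
width: 0.094
finger_force: 0.0
```

Request:
{"name": "carry_out", "arguments": {
  "commands": [
    [0.045,0,0.01,0,0,0],
    [0.09,0,0.02,0,0,0],
    [0.125,0,0.03,0,0,0],
    [0.138,0,0.035,0,0,0],
    [0.138,0,0.035,0,0,0]
  ]
}}

```text
time: 21.8
tool_pos: [0.4371, 0.0621, 0.1647]
ee_rot: [-3.14, 0.0, 1.575]
wrist_force: [0.1, -0.5, -0.9]
width: 0.0939
finger_force: 0.0
```

Request:
{"name": "carry_out", "arguments": {
  "commands": [
    [0,0,0,0,0,0],
    [0,0,0,0,0,0],
    [0,0,0,0,0,0],
    [0,0,0,0,0,0],
    [0,0,0,0,0,0]
  ]
}}

```text
time: 22.3
tool_pos: [0.4383, 0.0598, 0.1656]
ee_rot: [3.141, 0.0, 1.569]
wrist_force: [0.0, 0.7, -0.5]
width: 0.094
finger_force: 0.0
```

Run:
```python
from h import *
s=snapshot("wrist"); P=cloud(s); print(get_obs()["tool_pos"])
blobs(s,.040,.046,(.36,.54,-.1,.43),50,P)
s=snapshot("scene"); blobs(s,.042,.055,(.36,.54,-.43,-.14),50)
```

```text
[0.43827421 0.05996259 0.16558509]
px [330.  43.] n 3315 rect c (483,202) 56x55 a45 mean [483.  202.4  43.7] col [174. 172. 164.]
px [275. 206.] n 2224 rect c (436,59) 55x55 a90 mean [435.8  59.9  43.7] col [103. 102.  97.]
px [179. 260.] n 297 rect c (453,-237) 60x90 a4 mean [ 454.3 -242.6   49.9] col [172. 168. 161.]
px [153. 279.] n 218 rect c (457,-336) 55x54 a33 mean [ 457.1 -337.1   48.5] col [180. 174. 166.]
```

Request:
{"name": "carry_out", "arguments": {
  "commands": [
    [0,-0.001,0.04,0,0,0],
    [0,-0.001,0.085,0,0,0],
    [0,-0.001,0.125,0,0,0],
    [0,-0.001,0.15,0,0,0],
    [0,-0.001,0.157,0,0,0]
  ]
}}

```text
time: 22.9
tool_pos: [0.4342, 0.0604, 0.0051]
ee_rot: [-3.135, 0.0, 1.571]
wrist_force: [-1.0, -0.5, 0.4]
width: 0.0942
finger_force: 0.0
```

Request:
{"name": "carry_out", "arguments": {
  "commands": [
    [0,0,0,0,0,0],
    [0,0,0,0,0,0],
    [0,0,0,0,0,0],
    [0,0,0,0,0,0],
    [0,0,0,0,0,0]
  ]
}}

```text
time: 23.4
tool_pos: [0.438, 0.0605, 0.0095]
ee_rot: [3.139, 0.0, 1.571]
wrist_force: [0.0, -0.9, -1.2]
width: 0.0937
finger_force: 0.0
```

Request:
{"name": "carry_out", "arguments": {
  "commands": [
    [0,0,0,0,0,0],
    [0,0,0,0,0,0],
    [0,0,0,0,0,0],
    [0,0,0,0,0,0],
    [0,0,0,0,0,0]
  ],
  "jaw": 0.3
}}

```text
time: 23.9
tool_pos: [0.4367, 0.0605, 0.0083]
ee_rot: [-3.141, 0.0, 1.571]
wrist_force: [-2.6, 0.5, 1.8]
width: 0.0571
finger_force: 1.2
```

Request:
{"name": "carry_out", "arguments": {
  "commands": [
    [0,0,0,0,0,0],
    [0,0,-0.02,0,0,0],
    [0,0,-0.055,0,0,0],
    [0,0,-0.09,0,0,0],
    [0,0,-0.12,0,0,0]
  ]
}}

```text
time: 24.4
tool_pos: [0.4369, 0.0605, 0.1293]
ee_rot: [-3.141, 0.0, 1.571]
wrist_force: [0.7, -0.0, -3.5]
width: 0.056
finger_force: 30.0
```

Request:
{"name": "carry_out", "arguments": {
  "commands": [
    [-0.015,0.02,0,0,0,0],
    [-0.04,0.05,0,0,0,0],
    [-0.065,0.08,0,0,0,0],
    [-0.09,0.11,0,0,0,0],
    [-0.11,0.14,0,0,0,0]
  ]
}}

```text
time: 24.9
tool_pos: [0.5777, -0.0509, 0.1271]
ee_rot: [-3.14, -0.0, 1.57]
wrist_force: [-0.2, 0.8, -2.2]
width: 0.0558
finger_force: 30.0
```

Request:
{"name": "carry_out", "arguments": {
  "commands": [
    [-0.02,0.03,0,0,0,0],
    [-0.045,0.055,0,0,0,0],
    [-0.063,0.072,0,0,0,0],
    [-0.066,0.077,0,0,0,0],
    [-0.066,0.077,0,0,0,0]
  ]
}}

```text
time: 25.4
tool_pos: [0.6538, -0.1157, 0.1267]
ee_rot: [-3.139, -0.001, 1.57]
wrist_force: [-0.6, 0.5, -2.8]
width: 0.0562
finger_force: 30.0
```

Run:
```python
from h import *
s=snapshot("wrist"); P=cloud(s); print(get_obs()["tool_pos"],get_obs()["finger_force"])
blobs(s,.12,.19,(.55,.75,-.2,0),50,P)
blobs(s,.066,.078,(.5,.8,-.3,.3),30,P)
cv2.imwrite("pics/w7.png",s["img"][:,:,::-1])
```

```text
[ 0.65341261 -0.11489793  0.12721337] 29.997830889187753
px [278. 277.] n 14465 rect c (658,-113) 67x59 a34 mean [ 653.9 -111.9  158.9] col [80. 75. 70.]
px [278. 102.] n 307 rect c (654,-23) 13x13 a0 mean [654.1 -23.9  71.5] col [134. 133. 127.]
```

View pics/w7.png

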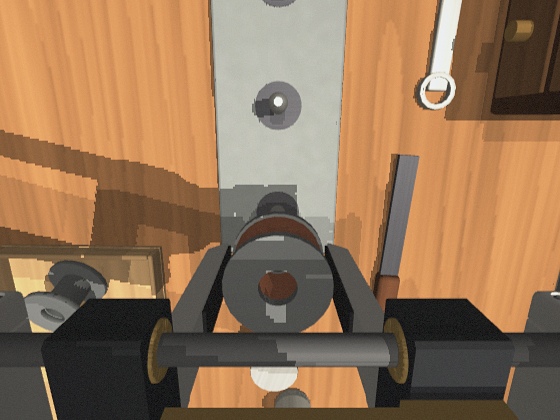

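Request:
{"name": "carry_out", "arguments": {
  "commands": [
    [0,0,0.02,0,0,0],
    [0,0,0.04,0,0,0],
    [0,0,0.055,0,0,0],
    [0,0,0.065,0,0,0],
    [0,0,0.07,0,0,0]
  ]
}}

```text
time: 25.95
tool_pos: [0.6532, -0.1147, 0.0573]
ee_rot: [-3.14, -0.001, 1.571]
wrist_force: [-0.4, -0.4, -3.3]
width: 0.0561
finger_force: 30.0
```

Request:
{"name": "carry_out", "arguments": {
  "commands": [
    [0,0,0.008,0,0,0],
    [0,0,0.016,0,0,0],
    [0,0,0.024,0,0,0],
    [0,0,0.029,0,0,0],
    [0,0,0.03,0,0,0]
  ]
}}

```text
time: 26.45
tool_pos: [0.6535, -0.1154, 0.0273]
ee_rot: [-3.14, -0.0, 1.571]
wrist_force: [-0.1, -0.7, -2.3]
width: 0.056
finger_force: 30.0
```

Request:
{"name": "carry_out", "arguments": {
  "commands": [
    [0,0,0.001,0,0,0],
    [0,0,0.002,0,0,0],
    [0,0,0.003,0,0,0],
    [0,0,0.003,0,0,0],
    [0,0,0.003,0,0,0]
  ]
}}

```text
time: 26.95
tool_pos: [0.6542, -0.1155, 0.0257]
ee_rot: [3.141, 0.0, 1.571]
wrist_force: [-0.2, 1.1, -2.3]
width: 0.056
finger_force: 30.0
```

Request:
{"name": "carry_out", "arguments": {
  "commands": [
    [0,0,0,0,0,0],
    [0,0,0,0,0,0],
    [0,0,0,0,0,0],
    [0,0,0,0,0,0],
    [0,0,0,0,0,0]
  ],
  "jaw": 1
}}

```text
time: 27.45
tool_pos: [0.6543, -0.1155, 0.0258]
ee_rot: [3.141, 0.0, 1.571]
wrist_force: [-0.4, 0.7, -0.2]
width: 0.0921
finger_force: 0.0
```

Request:
{"name": "carry_out", "arguments": {
  "commands": [
    [0,0,-0.03,0,0,0],
    [0,0,-0.07,0,0,0],
    [0,0,-0.11,0,0,0],
    [0,0,-0.14,0,0,0],
    [0,0,-0.14,0,0,0]
  ]
}}

```text
time: 27.95
tool_pos: [0.6571, -0.1162, 0.1728]
ee_rot: [3.13, 0.003, 1.571]
wrist_force: [-0.1, 0.1, 1.0]
width: 0.0938
finger_force: 0.0
```

Run:
```python
from h import *
s=snapshot("wrist"); P=cloud(s); print(get_obs()["tool_pos"])
blobs(s,.05,.065,(.55,.75,-.2,.1),50,P); blobs(s,.066,.078,(.55,.75,-.2,.1),50,P)
for n in ("scene","side"):
    s=snapshot(n); P=cloud(s);print(n); blobs(s,.038,.048,(.36,.54,0,.43),50,P); blobs(s,.042,.055,(.36,.54,-.43,-.14),50,P)
```

```text
[ 0.65573082 -0.11590931  0.16916889]
px [273. 208.] n 2363 rect c (654,-117) 55x55 a1 mean [ 654.4 -116.    59.7] col [101. 100.  96.]
px [273. 204.] n 56 rect c (653,-114) 13x5 a0 mean [ 654.  -113.1   57.7] col [73. 72. 67.]
px [272. 104.] n 212 rect c (654,-23) 13x13 a90 mean [654.  -23.8  71.5] col [123. 123. 116.]
px [272. 212.] n 165 rect c (653,-119) 12x13 a89 mean [ 653.4 -117.1   71.5] col [91. 89. 83.]
scene
px [317. 167.] n 135 rect c (453,322) 51x59 a46 mean [454.6 320.9  42.7] col [182. 172. 162.]
px [296. 190.] n 157 rect c (484,200) 53x58 a47 mean [485.4 200.6  43.2] col [183. 172. 163.]
px [179. 259.] n 302 rect c (453,-236) 58x92 a3 mean [ 453.4 -241.9   49.4] col [177. 173. 166.]
px [153. 279.] n 217 rect c (457,-337) 54x56 a57 mean [ 457.1 -337.2   48.1] col [184. 179. 171.]
side
px [282. 257.] n 338 rect c (482,205) 54x57 a21 mean [481.4 206.9  42.4] col [146. 149. 146.]
px [273. 296.] n 491 rect c (452,325) 54x55 a31 mean [451.1 327.1  42.5] col [148. 150. 148.]
px [355. 164.] n 111 rect c (455,-334) 52x57 a26 mean [ 454.2 -330.8   47. ] col [145. 144. 138.]
px [349. 174.] n 137 rect c (452,-234) 53x92 a2 mean [ 451.2 -242.8   49.4] col [135. 136. 132.]
```

Request:
{"name": "carry_out", "arguments": {
  "commands": [
    [0.025,-0.013,0,0,0,0],
    [0.065,-0.035,0,0,0,0],
    [0.105,-0.057,0,0,0,0],
    [0.145,-0.078,0,0,0,0],
    [0.185,-0.1,0,0,0,0]
  ]
}}

```text
time: 28.6
tool_pos: [0.5517, 0.0708, 0.1623]
ee_rot: [-3.136, 0.0, 1.57]
wrist_force: [0.8, 0.2, 0.6]
width: 0.0942
finger_force: 0.0
```

Request:
{"name": "carry_out", "arguments": {
  "commands": [
    [0.04,-0.022,0,0,0,0],
    [0.08,-0.043,0,0,0,0],
    [0.115,-0.062,0,0,0,0],
    [0.132,-0.071,0,0,0,0],
    [0.132,-0.071,0,0,0,0]
  ]
}}

```text
time: 29.1
tool_pos: [0.4805, 0.2033, 0.1628]
ee_rot: [-3.137, 0.001, 1.575]
wrist_force: [-0.5, -0.7, 0.9]
width: 0.094
finger_force: 0.0
```

Request:
{"name": "carry_out", "arguments": {
  "commands": [
    [0,0,0,0,0,0],
    [0,0,0,0,0,0],
    [0,0,0,0,0,0],
    [0,0,0,0,0,0],
    [0,0,0,0,0,0]
  ]
}}

```text
time: 29.6
tool_pos: [0.4835, 0.2009, 0.1654]
ee_rot: [-3.142, 0.0, 1.57]
wrist_force: [0.4, 0.3, 0.2]
width: 0.0942
finger_force: 0.0
```

Run:
```python
from h import *
s=snapshot("wrist"); P=cloud(s); print(get_obs()["tool_pos"])
blobs(s,.039,.047,(.36,.54,0,.43),50,P)
```

```text
[0.48344869 0.2010177  0.16543736]
px [242.  69.] n 3104 rect c (452,323) 55x55 a90 mean [452.6 323.1  43.7] col [167. 166. 158.]
px [277. 204.] n 2263 rect c (483,202) 55x56 a1 mean [483.2 202.8  43.7] col [111. 110. 105.]
```

Request:
{"name": "carry_out", "arguments": {
  "commands": [
    [0.001,0,0.04,0,0,0],
    [0.001,0,0.085,0,0,0],
    [0.001,0,0.125,0,0,0],
    [0.001,0,0.15,0,0,0],
    [0.001,0,0.157,0,0,0]
  ]
}}

```text
time: 30.15
tool_pos: [0.4804, 0.2015, 0.0047]
ee_rot: [-3.135, 0.002, 1.571]
wrist_force: [0.2, 0.6, 0.2]
width: 0.0941
finger_force: 0.0
```

Request:
{"name": "carry_out", "arguments": {
  "commands": [
    [0,0,0,0,0,0],
    [0,0,0,0,0,0],
    [0,0,0,0,0,0],
    [0,0,0,0,0,0],
    [0,0,0,0,0,0]
  ]
}}

```text
time: 30.65
tool_pos: [0.4839, 0.2027, 0.0096]
ee_rot: [3.139, -0.001, 1.571]
wrist_force: [-0.4, 0.5, 0.5]
width: 0.0939
finger_force: 0.0
```

Request:
{"name": "carry_out", "arguments": {
  "commands": [
    [0,0,0,0,0,0],
    [0,0,0,0,0,0],
    [0,0,0,0,0,0],
    [0,0,0,0,0,0],
    [0,0,0,0,0,0]
  ],
  "jaw": 0.3
}}

```text
time: 31.15
tool_pos: [0.4831, 0.2025, 0.0084]
ee_rot: [-3.141, 0.0, 1.571]
wrist_force: [0.2, 0.6, -0.0]
width: 0.0574
finger_force: 0.0
```

Request:
{"name": "carry_out", "arguments": {
  "commands": [
    [0,0,0,0,0,0],
    [0,0,-0.02,0,0,0],
    [0,0,-0.055,0,0,0],
    [0,0,-0.09,0,0,0],
    [0,0,-0.12,0,0,0]
  ]
}}

```text
time: 31.65
tool_pos: [0.4828, 0.2024, 0.1293]
ee_rot: [-3.141, 0.0, 1.571]
wrist_force: [1.0, 1.0, -1.9]
width: 0.0546
finger_force: 30.0
```

Request:
{"name": "carry_out", "arguments": {
  "commands": [
    [-0.02,0.015,0,0,0,0],
    [-0.05,0.038,0,0,0,0],
    [-0.085,0.065,0,0,0,0],
    [-0.12,0.092,0,0,0,0],
    [-0.15,0.115,0,0,0,0]
  ]
}}

```text
time: 32.15
tool_pos: [0.5986, 0.0506, 0.1273]
ee_rot: [-3.14, 0.0, 1.57]
wrist_force: [0.2, -0.2, -1.8]
width: 0.0547
finger_force: 30.0
```

Request:
{"name": "carry_out", "arguments": {
  "commands": [
    [-0.03,0.022,0,0,0,0],
    [-0.055,0.042,0,0,0,0],
    [-0.07,0.053,0,0,0,0],
    [-0.074,0.055,0,0,0,0],
    [-0.074,0.055,0,0,0,0]
  ]
}}

```text
time: 32.65
tool_pos: [0.6525, -0.0217, 0.1271]
ee_rot: [-3.139, -0.001, 1.57]
wrist_force: [0.3, 0.7, -2.9]
width: 0.0547
finger_force: 30.0
```

Run:
```python
from h import *
s=snapshot("wrist"); P=cloud(s); print(get_obs()["tool_pos"],get_obs()["finger_force"])
blobs(s,.156,.170,(.6,.7,-.07,.02),50,P)
```

```text
[ 0.65232901 -0.02088098  0.12754882] 29.999329070560634
px [278. 281.] n 9097 rect c (656,-19) 66x58 a33 mean [652.6 -19.6 162.4] col [84. 83. 80.]
```

Request:
{"name": "carry_out", "arguments": {
  "commands": [
    [-0.001,0.001,0.02,0,0,0],
    [-0.001,0.001,0.04,0,0,0],
    [-0.001,0.001,0.055,0,0,0],
    [-0.001,0.001,0.065,0,0,0],
    [-0.001,0.001,0.07,0,0,0]
  ]
}}

```text
time: 33.2
tool_pos: [0.6532, -0.0217, 0.0572]
ee_rot: [-3.14, -0.0, 1.572]
wrist_force: [-0.5, 0.8, -2.9]
width: 0.0546
finger_force: 30.0
```

Request:
{"name": "carry_out", "arguments": {
  "commands": [
    [0,0,0.008,0,0,0],
    [0,0,0.016,0,0,0],
    [0,0,0.024,0,0,0],
    [0,0,0.03,0,0,0],
    [0,0,0.032,0,0,0]
  ]
}}

```text
time: 33.7
tool_pos: [0.6536, -0.0225, 0.0253]
ee_rot: [-3.14, -0.0, 1.571]
wrist_force: [-0.2, -0.3, -2.8]
width: 0.0549
finger_force: 30.0
```

Request:
{"name": "carry_out", "arguments": {
  "commands": [
    [0,0,0.001,0,0,0],
    [0,0,0.001,0,0,0],
    [0,0,0.001,0,0,0],
    [0,0,0.001,0,0,0],
    [0,0,0.001,0,0,0]
  ]
}}

```text
time: 34.2
tool_pos: [0.6543, -0.0226, 0.0259]
ee_rot: [3.141, 0.0, 1.571]
wrist_force: [-0.7, -0.4, -2.4]
width: 0.0544
finger_force: 30.0
```

Request:
{"name": "carry_out", "arguments": {
  "commands": [
    [0,0,0,0,0,0],
    [0,0,0,0,0,0],
    [0,0,0,0,0,0],
    [0,0,0,0,0,0],
    [0,0,0,0,0,0]
  ],
  "jaw": 1
}}

```text
time: 34.7
tool_pos: [0.6543, -0.0226, 0.0258]
ee_rot: [3.141, 0.0, 1.571]
wrist_force: [0.7, 0.4, 0.2]
width: 0.091
finger_force: 0.0
```

Request:
{"name": "carry_out", "arguments": {
  "commands": [
    [0,0,-0.03,0,0,0],
    [0,0,-0.07,0,0,0],
    [0,0,-0.11,0,0,0],
    [0,0,-0.14,0,0,0],
    [0,0,-0.14,0,0,0]
  ]
}}

```text
time: 35.2
tool_pos: [0.6572, -0.0228, 0.1727]
ee_rot: [3.129, 0.002, 1.571]
wrist_force: [0.1, 0.3, 0.3]
width: 0.0937
finger_force: 0.0
```

Request:
{"name": "carry_out", "arguments": {
  "commands": [
    [0.025,-0.015,0,0,0,0],
    [0.065,-0.038,0,0,0,0],
    [0.105,-0.061,0,0,0,0],
    [0.145,-0.085,0,0,0,0],
    [0.185,-0.108,0,0,0,0]
  ]
}}

```text
time: 35.7
tool_pos: [0.5443, 0.1637, 0.1638]
ee_rot: [-3.139, 0.0, 1.57]
wrist_force: [-0.3, 0.7, 0.2]
width: 0.0939
finger_force: 0.0
```

Request:
{"name": "carry_out", "arguments": {
  "commands": [
    [0.04,-0.023,0,0,0,0],
    [0.08,-0.047,0,0,0,0],
    [0.12,-0.07,0,0,0,0],
    [0.15,-0.088,0,0,0,0],
    [0.16,-0.093,0,0,0,0]
  ]
}}

```text
time: 36.2
tool_pos: [0.4505, 0.3248, 0.164]
ee_rot: [-3.139, 0.0, 1.575]
wrist_force: [0.3, -0.2, -0.7]
width: 0.0936
finger_force: 0.0
```

Request:
{"name": "carry_out", "arguments": {
  "commands": [
    [0,0,0,0,0,0],
    [0,0,0,0,0,0],
    [0,0,0,0,0,0],
    [0,0,0,0,0,0],
    [0,0,0,0,0,0]
  ]
}}

```text
time: 36.7
tool_pos: [0.4538, 0.3216, 0.1654]
ee_rot: [3.141, 0.0, 1.569]
wrist_force: [0.4, 0.1, -0.9]
width: 0.0941
finger_force: 0.0
```

Run:
```python
from h import *
s=snapshot("wrist"); P=cloud(s); print(get_obs()["tool_pos"])
blobs(s,.039,.047,(.36,.54,0.2,.43),50,P)
s=snapshot("scene"); P=cloud(s); print("scene"); blobs(s,.038,.048,(.36,.54,0,.43),50,P); blobs(s,.054,.066,(.6,.7,-.2,.1),50,P)
```

```text
[0.45369653 0.32174529 0.16545278]
px [276. 204.] n 2257 rect c (453,323) 56x55 a90 mean [452.5 323.3  43.7] col [112. 111. 106.]
scene
px [317. 167.] n 137 rect c (454,320) 51x59 a46 mean [455.5 321.8  43.2] col [126. 114. 105.]
px [279. 260.] n 220 rect c (657,-24) 55x56 a57 mean [656.2 -23.6  59.4] col [172. 169. 163.]
px [255. 278.] n 232 rect c (656,-118) 55x54 a54 mean [ 657.1 -117.    59.6] col [172. 168. 163.]
```

Request:
{"name": "carry_out", "arguments": {
  "commands": [
    [0,0,0.04,0,0,0],
    [0,0,0.085,0,0,0],
    [0,0,0.125,0,0,0],
    [0,0,0.15,0,0,0],
    [0,0,0.157,0,0,0]
  ]
}}

```text
time: 37.3
tool_pos: [0.4506, 0.3208, 0.0045]
ee_rot: [-3.135, 0.004, 1.571]
wrist_force: [-1.2, -0.1, 0.1]
width: 0.0937
finger_force: 0.0
```

Request:
{"name": "carry_out", "arguments": {
  "commands": [
    [0,0,0,0,0,0],
    [0,0,0,0,0,0],
    [0,0,0,0,0,0],
    [0,0,0,0,0,0],
    [0,0,0,0,0,0]
  ]
}}

```text
time: 37.8
tool_pos: [0.4538, 0.3229, 0.0096]
ee_rot: [3.14, -0.001, 1.571]
wrist_force: [-0.6, -0.2, -0.3]
width: 0.0943
finger_force: 0.0
```

Request:
{"name": "carry_out", "arguments": {
  "commands": [
    [0,0,0,0,0,0],
    [0,0,0,0,0,0],
    [0,0,0,0,0,0],
    [0,0,0,0,0,0],
    [0,0,0,0,0,0]
  ],
  "jaw": 0.3
}}

```text
time: 38.3
tool_pos: [0.453, 0.3224, 0.0083]
ee_rot: [-3.141, 0.0, 1.571]
wrist_force: [-2.3, 0.8, 0.2]
width: 0.0573
finger_force: 1.4
```

Request:
{"name": "carry_out", "arguments": {
  "commands": [
    [0,0,0,0,0,0],
    [0,0,-0.02,0,0,0],
    [0,0,-0.055,0,0,0],
    [0,0,-0.09,0,0,0],
    [0,0,-0.12,0,0,0]
  ]
}}

```text
time: 38.8
tool_pos: [0.4529, 0.3224, 0.1293]
ee_rot: [-3.141, 0.0, 1.571]
wrist_force: [0.1, 0.4, -2.3]
width: 0.0561
finger_force: 30.0
```

Request:
{"name": "carry_out", "arguments": {
  "commands": [
    [-0.02,0.016,0,0,0,0],
    [-0.05,0.04,0,0,0,0],
    [-0.085,0.068,0,0,0,0],
    [-0.12,0.097,0,0,0,0],
    [-0.155,0.125,0,0,0,0]
  ]
}}

```text
time: 39.3
tool_pos: [0.5785, 0.166, 0.1274]
ee_rot: [-3.14, 0.0, 1.571]
wrist_force: [1.1, 0.0, -2.0]
width: 0.0557
finger_force: 30.0
```

Request:
{"name": "carry_out", "arguments": {
  "commands": [
    [-0.035,0.028,0,0,0,0],
    [-0.07,0.056,0,0,0,0],
    [-0.09,0.073,0,0,0,0],
    [-0.095,0.077,0,0,0,0],
    [-0.095,0.077,0,0,0,0]
  ]
}}

```text
time: 39.8
tool_pos: [0.6549, 0.0717, 0.127]
ee_rot: [-3.139, -0.0, 1.569]
wrist_force: [-0.3, 0.1, -2.8]
width: 0.0559
finger_force: 30.0
```

Request:
{"name": "carry_out", "arguments": {
  "commands": [
    [0,0,0,0,0,0],
    [0,0,0,0,0,0],
    [0,0,0,0,0,0],
    [0,0,0,0,0,0],
    [0,0,0,0,0,0]
  ]
}}

```text
time: 40.3
tool_pos: [0.6549, 0.0731, 0.1287]
ee_rot: [3.141, 0.0, 1.572]
wrist_force: [-0.4, 0.1, -1.8]
width: 0.0556
finger_force: 30.0
```

Request:
{"name": "carry_out", "arguments": {
  "commands": [
    [0,0,0.02,0,0,0],
    [0,0,0.04,0,0,0],
    [0,0,0.055,0,0,0],
    [0,0,0.065,0,0,0],
    [0,0,0.07,0,0,0]
  ]
}}

```text
time: 40.8
tool_pos: [0.6545, 0.0725, 0.057]
ee_rot: [-3.14, 0.0, 1.571]
wrist_force: [0.4, 0.0, -2.7]
width: 0.0559
finger_force: 30.0
```

Request:
{"name": "carry_out", "arguments": {
  "commands": [
    [0,0,0.008,0,0,0],
    [0,0,0.016,0,0,0],
    [0,0,0.024,0,0,0],
    [0,0,0.03,0,0,0],
    [0,0,0.032,0,0,0]
  ]
}}

```text
time: 41.3
tool_pos: [0.6546, 0.0725, 0.0254]
ee_rot: [-3.14, 0.0, 1.571]
wrist_force: [-0.9, -0.3, -2.5]
width: 0.0556
finger_force: 30.0
```

Request:
{"name": "carry_out", "arguments": {
  "commands": [
    [0,0,0.001,0,0,0],
    [0,0,0.001,0,0,0],
    [0,0,0.001,0,0,0],
    [0,0,0.001,0,0,0],
    [0,0,0.001,0,0,0]
  ]
}}

```text
time: 41.8
tool_pos: [0.6553, 0.0725, 0.0258]
ee_rot: [3.141, 0.0, 1.571]
wrist_force: [-0.1, 0.0, -1.9]
width: 0.0555
finger_force: 30.0
```

Request:
{"name": "carry_out", "arguments": {
  "commands": [
    [0,0,0,0,0,0],
    [0,0,0,0,0,0],
    [0,0,0,0,0,0],
    [0,0,0,0,0,0],
    [0,0,0,0,0,0]
  ],
  "jaw": 1
}}

```text
time: 42.3
tool_pos: [0.6553, 0.0725, 0.0257]
ee_rot: [3.141, 0.0, 1.571]
wrist_force: [-0.0, -0.6, -0.5]
width: 0.0915
finger_force: 0.0
```

Request:
{"name": "carry_out", "arguments": {
  "commands": [
    [0,0,-0.03,0,0,0],
    [0,0,-0.07,0,0,0],
    [0,0,-0.11,0,0,0],
    [0,0,-0.15,0,0,0],
    [0.04,-0.01,-0.19,0,0,0]
  ]
}}

```text
time: 42.8
tool_pos: [0.6475, 0.1039, 0.2126]
ee_rot: [3.139, 0.002, 1.565]
wrist_force: [1.8, 1.6, 0.2]
width: 0.0938
finger_force: 0.0
```

Request:
{"name": "carry_out", "arguments": {
  "commands": [
    [0.03,0,0,0,0,0],
    [0.07,0,0,0,0,0],
    [0.09,0,0,0,0,0],
    [0.09,0,0,0,0,0],
    [0.09,0,0,0,0,0]
  ]
}}

```text
time: 43.3
tool_pos: [0.6463, 0.1965, 0.2095]
ee_rot: [-3.141, 0.002, 1.571]
wrist_force: [0.7, -0.5, 0.3]
width: 0.0939
finger_force: 0.0
```

Run:
```python
from h import *
for n in ("scene","side"):
    s=snapshot(n); P=cloud(s); print(n); blobs(s,.054,.066,(.6,.7,-.2,.1),50,P); blobs(s,.042,.055,(.36,.54,-.43,-.14),50,P);blobs(s,.078,.1,(.58,.7,.22,.35),50,P)
s=snapshot("wrist"); P=cloud(s); print(get_obs()["tool_pos"])
blobs(s,.054,.066,(.6,.7,-.2,.1),50,P)
blobs(s,.08,.1,(.58,.71,.22,.36),50,P);blobs(s,.088,.1,(.58,.71,.22,.36),50,P)
cv2.imwrite("pics/w8.png",s["img"][:,:,::-1]); np.savez("/tmp/w8.npz",**s)
```

```text
scene
px [303. 242.] n 213 rect c (657,72) 56x55 a16 mean [657.4  71.7  59.4] col [153. 150. 145.]
px [279. 260.] n 223 rect c (656,-23) 54x56 a30 mean [655.9 -23.7  59.5] col [179. 176. 170.]
px [255. 278.] n 228 rect c (656,-117) 54x56 a68 mean [ 656.2 -116.9   59.4] col [180. 177. 172.]
px [179. 259.] n 300 rect c (455,-238) 56x91 a4 mean [ 454.1 -241.8   49.8] col [174. 170. 163.]
px [153. 279.] n 219 rect c (457,-336) 54x56 a45 mean [ 456.8 -337.2   48.1] col [182. 176. 168.]
px [353. 198.] n 52 rect c (653,289) 27x18 a2 mean [654.2 287.3  88.8] col [83. 83. 83.]
side
px [269. 179.] n 142 rect c (653,-113) 52x55 a24 mean [ 651.4 -109.3   58.6] col [142. 142. 138.]
px [255. 193.] n 172 rect c (653,-19) 54x56 a25 mean [651.4 -15.8  58.7] col [140. 142. 139.]
px [239. 209.] n 192 rect c (654,73) 55x52 a2 mean [652.   78.1  58.9] col [127. 128. 126.]
px [355. 164.] n 112 rect c (454,-333) 51x54 a40 mean [ 454.6 -331.    46.9] col [147. 146. 140.]
px [349. 174.] n 130 rect c (450,-243) 54x70 a25 mean [ 452.9 -245.7   49.2] col [138. 139. 136.]
px [194. 246.] n 189 rect c (642,292) 42x17 a10 mean [639.7 294.   88. ] col [51. 47. 43.]
[0.64665059 0.19548129 0.21001143]
px [285. 301.] n 1524 rect c (656,72) 55x55 a0 mean [655.4  74.5  59.7] col [129. 129. 123.]
px [284. 376.] n 693 rect c (655,-34) 55x35 a2 mean [654.5 -32.   60. ] col [143. 144. 137.]
px [274. 105.] n 784 rect c (643,288) 42x14 a9 mean [643.3 288.1  93.2] col [71. 69. 69.]
px [273. 105.] n 777 rect c (643,288) 42x14 a9 mean [643.3 288.2  93.3] col [71. 69. 69.]
```

View pics/w8.png

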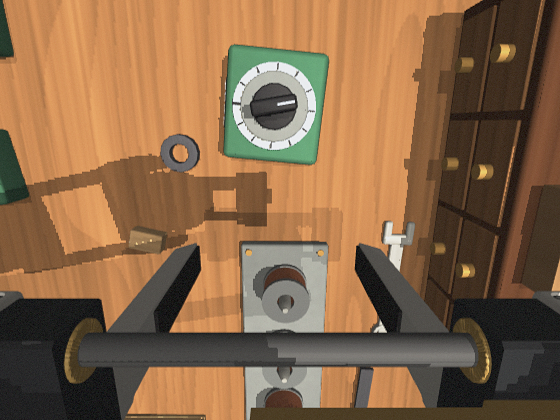

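Request:
{"name": "carry_out", "arguments": {
  "commands": [
    [0.02,0,0,0,0,0.14],
    [0.045,0,0,0,0,0.28],
    [0.07,-0.002,0,0,0,0.42],
    [0.09,-0.003,0,0,0,0.56],
    [0.092,-0.003,0,0,0,0.7]
  ],
  "jaw": 0.6
}}

```text
time: 43.95
tool_pos: [0.6433, 0.2903, 0.2099]
ee_rot: [-3.141, 0.0, 0.866]
wrist_force: [0.3, -0.3, 0.2]
width: 0.0581
finger_force: 0.0
```

Request:
{"name": "carry_out", "arguments": {
  "commands": [
    [0,0,0,0,0,0.14],
    [0,0,0,0,0,0.28],
    [0,0,0,0,0,0.42],
    [0,0,0.02,0,0,0.56],
    [0,0,0.04,0,0,0.7]
  ]
}}

```text
time: 44.45
tool_pos: [0.6446, 0.2877, 0.1711]
ee_rot: [3.142, -0.003, 0.163]
wrist_force: [-0.5, 0.8, -0.0]
width: 0.0564
finger_force: 0.0
```

Request:
{"name": "carry_out", "arguments": {
  "commands": [
    [0,0,0,0,0,0.014],
    [0,0,0,0,0,0.014],
    [0,0,0,0,0,0.014],
    [0,0,0,0,0,0.014],
    [0,0,0,0,0,0.014]
  ]
}}

```text
time: 44.95
tool_pos: [0.6439, 0.2894, 0.1716]
ee_rot: [-3.141, -0.002, 0.157]
wrist_force: [-0.1, 0.8, 0.1]
width: 0.0564
finger_force: 0.0
```

Run:
```python
from h import *
s=snapshot("wrist"); P=cloud(s); o=get_obs(); print(o["tool_pos"],o["ee_rot"],o["joint_positions"])
blobs(s,.088,.1,(.58,.71,.22,.36),50,P)
```

```text
[0.64377869 0.28941216 0.17131433] [-3.14142052e+00 -1.61187918e-03  1.57347221e-01] [ 3.42270590e-01  4.47752273e-01  9.93694234e-01 -1.28227276e-04
  1.69853010e+00  1.75570312e+00]
px [278. 219.] n 795 rect c (643,288) 41x14 a9 mean [644.1 288.6  93.1] col [52. 51. 50.]
```

Request:
{"name": "carry_out", "arguments": {
  "commands": [
    [0,0.001,0.03,0,0,0],
    [0,0.001,0.065,0,0,0],
    [0,0.001,0.09,0,0,0],
    [0,0.001,0.1,0,0,0],
    [0,0.001,0.1,0,0,0]
  ]
}}

```text
time: 45.5
tool_pos: [0.6425, 0.288, 0.0683]
ee_rot: [3.141, 0.004, 0.157]
wrist_force: [-0.5, 0.2, 0.4]
width: 0.0562
finger_force: 0.0
```

Request:
{"name": "carry_out", "arguments": {
  "commands": [
    [0,0,0,0,0,0],
    [0,0,0,0,0,0],
    [0,0,0,0,0,0],
    [0,0,0,0,0,0],
    [0,0,0,0,0,0]
  ],
  "jaw": 0
}}

```text
time: 46.0
tool_pos: [0.6439, 0.2884, 0.071]
ee_rot: [-3.141, -0.001, 0.157]
wrist_force: [-0.1, 0.9, 0.3]
width: 0.0199
finger_force: 0.0
```

Request:
{"name": "carry_out", "arguments": {
  "commands": [
    [0,0,0,0,0,0],
    [0,0,0,0,0,0],
    [0,0,0,0,0,0],
    [0,0,0,0,0,0],
    [0,0,0,0,0,0]
  ]
}}

```text
time: 46.5
tool_pos: [0.6437, 0.289, 0.0707]
ee_rot: [-3.141, -0.001, 0.157]
wrist_force: [-0.6, 3.1, 2.4]
width: 0.0138
finger_force: 30.0
```

Request:
{"name": "carry_out", "arguments": {
  "commands": [
    [0,0,0,0,0,-0.1],
    [0,0,0,0,0,-0.22],
    [0,0,0,0,0,-0.34],
    [0,0,0,0,0,-0.46],
    [0,0,0,0,0,-0.58]
  ]
}}

```text
time: 47.0
tool_pos: [0.6435, 0.2893, 0.0707]
ee_rot: [-3.141, -0.001, 0.742]
wrist_force: [-1.2, 4.0, 1.9]
width: 0.0134
finger_force: 30.0
```

Request:
{"name": "carry_out", "arguments": {
  "commands": [
    [0,0,0,0,0,-0.12],
    [0,0,0,0,0,-0.24],
    [0,0,0,0,0,-0.36],
    [0,0,0,0,0,-0.48],
    [0,0,0,0,0,-0.6]
  ]
}}

```text
time: 47.5
tool_pos: [0.6432, 0.2895, 0.0707]
ee_rot: [-3.141, -0.002, 1.342]
wrist_force: [-1.5, 3.8, 2.7]
width: 0.0138
finger_force: 30.0
```

Run:
```python
from h import *
s=snapshot("wrist"); P=cloud(s); o=get_obs(); print(o["ee_rot"],o["wrist_torque"],o["width"])
cv2.imwrite("pics/w9.png",s["img"][120:320,100:460,::-1])
```

```text
[-3.14093956e+00 -1.80408655e-03  1.34543299e+00] [0.76315811 0.23031015 0.01663797] 0.013508590113611116
```

View pics/w9.png

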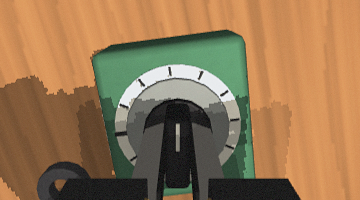

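Request:
{"name": "carry_out", "arguments": {
  "commands": [
    [0,0,0,0,0,-0.06],
    [0,0,0,0,0,-0.12],
    [0,0,0,0,0,-0.18],
    [0,0,0,0,0,-0.24],
    [0,0,0,0,0,-0.3]
  ]
}}

```text
time: 48.05
tool_pos: [0.643, 0.2895, 0.0707]
ee_rot: [-3.141, -0.002, 1.638]
wrist_force: [-2.4, 3.7, 2.7]
width: 0.0137
finger_force: 30.0
```

Request:
{"name": "carry_out", "arguments": {
  "commands": [
    [0,0,0,0,0,-0.06],
    [0,0,0,0,0,-0.12],
    [0,0,0,0,0,-0.18],
    [0,0,0,0,0,-0.24],
    [0,0,0,0,0,-0.3]
  ]
}}

```text
time: 48.55
tool_pos: [0.6429, 0.2895, 0.0707]
ee_rot: [-3.141, -0.002, 1.938]
wrist_force: [-2.0, 4.7, 3.9]
width: 0.0137
finger_force: 30.0
```

Run:
```python
from h import *
o=get_obs(); print(o["ee_rot"],o["wrist_torque"],o["width"],o["joint_torque"][5])
```

```text
[-3.14124407e+00 -2.07745375e-03  1.93776545e+00] [ 0.79644019  0.36902758 -0.03705652] 0.013702147752960457 0.45724580995738506
```

Request:
{"name": "carry_out", "arguments": {
  "commands": [
    [0,0,0,0,0,-0.05],
    [0,0,0,0,0,-0.1],
    [0,0,0,0,0,-0.15],
    [0,0,0,0,0,-0.2],
    [0,0,0,0,0,-0.25]
  ]
}}

```text
time: 49.05
tool_pos: [0.6427, 0.2894, 0.0707]
ee_rot: [-3.141, -0.002, 2.187]
wrist_force: [-1.6, 3.4, 3.7]
width: 0.0138
finger_force: 30.0
```

Run:
```python
from h import *
o=get_obs(); print(o["ee_rot"],o["wrist_torque"],o["width"],o["joint_torque"][5])
```

```text
[-3.14140197e+00 -2.16444618e-03  2.18731152e+00] [ 0.79384167  0.40834757 -0.02786373] 0.013834206635630513 0.37652458995580673
```

Request:
{"name": "carry_out", "arguments": {
  "commands": [
    [0,0,0,0,0,-0.05],
    [0,0,0,0,0,-0.1],
    [0,0,0,0,0,-0.15],
    [0,0,0,0,0,-0.2],
    [0,0,0,0,0,-0.2]
  ]
}}

```text
time: 49.55
tool_pos: [0.6426, 0.2894, 0.0707]
ee_rot: [-3.142, -0.002, 2.386]
wrist_force: [-3.6, 4.0, 3.1]
width: 0.0135
finger_force: 30.0
```

Run:
```python
from h import *
o=get_obs(); print(o["ee_rot"],o["wrist_torque"],o["width"],o["joint_torque"][5])
```

```text
[-3.14156939e+00 -2.18577355e-03  2.38581681e+00] [0.80372888 0.53303339 0.03786086] 0.01353880060334342 -0.16662150621414185
```

Request:
{"name": "carry_out", "arguments": {
  "commands": [
    [0,0,0,0,0,-0.04],
    [0,0,0,0,0,-0.08],
    [0,0,0,0,0,-0.12],
    [0,0,0,0,0,-0.16],
    [0,0,0,0,0,-0.2]
  ]
}}

```text
time: 50.05
tool_pos: [0.6426, 0.2893, 0.0707]
ee_rot: [3.141, -0.002, 2.586]
wrist_force: [-3.3, 3.8, 4.5]
width: 0.0139
finger_force: 30.0
```

Run:
```python
from h import *
o=get_obs(); print(o["ee_rot"],o["wrist_torque"],o["width"],o["joint_torque"][5])
```

```text
[ 3.14146106e+00 -2.25016220e-03  2.58640883e+00] [ 0.79017427  0.59286871 -0.01629058] 0.013852288586231592 0.2960677072405815
```

Request:
{"name": "carry_out", "arguments": {
  "commands": [
    [0,0,0,0,0,-0.04],
    [0,0,0,0,0,-0.08],
    [0,0,0,0,0,-0.12],
    [0,0,0,0,0,-0.16],
    [0,0,0,0,0,-0.16]
  ]
}}

```text
time: 50.55
tool_pos: [0.6425, 0.2892, 0.0707]
ee_rot: [3.141, -0.002, 2.746]
wrist_force: [-3.7, 3.7, 4.4]
width: 0.0138
finger_force: 30.0
```

Run:
```python
from h import *
o=get_obs(); print(o["ee_rot"],o["wrist_torque"],o["width"],o["joint_torque"][5])
```

```text
[ 3.14124968e+00 -2.20944512e-03  2.74550853e+00] [0.76475402 0.56123432 0.03977516] 0.013799560590000702 -0.11115551926195621
```

Request:
{"name": "carry_out", "arguments": {
  "commands": [
    [0,0,0,0,0,-0.03],
    [0,0,0,0,0,-0.06],
    [0,0,0,0,0,-0.09],
    [0,0,0,0,0,-0.12],
    [0,0,0,0,0,-0.15]
  ]
}}

```text
time: 51.05
tool_pos: [0.6425, 0.2891, 0.0707]
ee_rot: [3.141, -0.002, 2.896]
wrist_force: [-3.3, 3.1, 3.7]
width: 0.0137
finger_force: 30.0
```

Run:
```python
from h import *
o=get_obs(); print(o["ee_rot"],o["wrist_torque"],o["width"],o["joint_torque"][5])
```

```text
[ 3.14109117e+00 -2.21822174e-03  2.89587989e+00] [ 0.74000626  0.55083715 -0.04337941] 0.013663685769506674 0.21540208719670773
```

Request:
{"name": "carry_out", "arguments": {
  "commands": [
    [0,0,0,0,0,-0.03],
    [0,0,0,0,0,-0.06],
    [0,0,0,0,0,-0.09],
    [0,0,0,0,0,-0.1],
    [0,0,0,0,0,-0.1]
  ]
}}

```text
time: 51.55
tool_pos: [0.6424, 0.289, 0.0707]
ee_rot: [3.141, -0.002, 2.995]
wrist_force: [-3.4, 3.2, 3.4]
width: 0.0136
finger_force: 30.0
```

Run:
```python
from h import *
o=get_obs(); print(o["ee_rot"],o["wrist_torque"],o["width"],o["joint_torque"][5])
```

```text
[ 3.14100751e+00 -2.25695028e-03  2.99491388e+00] [ 0.72922603  0.61123119 -0.02321955] 0.013614251789514501 -0.03233408206142485
```

Request:
{"name": "carry_out", "arguments": {
  "commands": [
    [0,0,0,0,0,-0.02],
    [0,0,0,0,0,-0.04],
    [0,0,0,0,0,-0.06],
    [0,0,0,0,0,-0.08],
    [0,0,0,0,0,-0.1]
  ]
}}

```text
time: 52.05
tool_pos: [0.6425, 0.289, 0.0707]
ee_rot: [3.141, -0.002, 3.094]
wrist_force: [-3.6, 4.6, 3.1]
width: 0.0141
finger_force: 31.0
```

Run:
```python
from h import *
s=snapshot("wrist")
o=get_obs(); print(o["ee_rot"],o["wrist_torque"],o["width"],o["joint_torque"][5])
cv2.imwrite("pics/w10.png",s["img"][100:330,80:480,::-1])
```

```text
[ 3.14055627e+00 -2.35442064e-03  3.09421918e+00] [ 0.77579703  0.62983031 -0.69930231] 0.014147486129015554 -0.7374576665461063
```

View pics/w10.png

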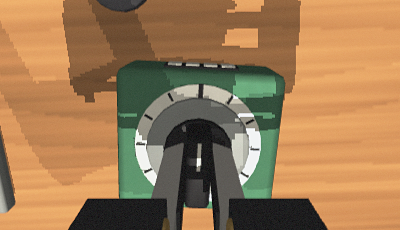

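Request:
{"name": "carry_out", "arguments": {
  "commands": [
    [0,0,0,0,0,0],
    [0,0,0,0,0,0],
    [0,0,0,0,0,0],
    [0,0,0,0,0,0],
    [0,0,0,0,0,0]
  ],
  "jaw": 0.6
}}

```text
time: 52.6
tool_pos: [0.6436, 0.2879, 0.0699]
ee_rot: [-3.141, -0.0, 3.096]
wrist_force: [0.2, 0.0, -0.7]
width: 0.0506
finger_force: 0.0
```

Request:
{"name": "carry_out", "arguments": {
  "commands": [
    [0,0,-0.02,0,0,0],
    [0,0,-0.05,0,0,0],
    [0,0,-0.09,0,0,0],
    [0,0,-0.13,0,0,0],
    [0,0,-0.13,0,0,0]
  ]
}}

```text
time: 53.1
tool_pos: [0.6465, 0.2892, 0.2094]
ee_rot: [3.136, 0.014, 3.096]
wrist_force: [1.0, 0.9, 1.3]
width: 0.0561
finger_force: 0.0
```

Request:
{"name": "carry_out", "arguments": {
  "commands": [
    [0,0,0,0,0,0],
    [0,0,0,0,0,0],
    [0,0,0,0,0,0],
    [0,0,0,0,0,0],
    [0,0,0,0,0,0]
  ]
}}

```text
time: 53.6
tool_pos: [0.6432, 0.2882, 0.1988]
ee_rot: [-3.141, -0.002, 3.097]
wrist_force: [0.1, 0.1, -0.4]
width: 0.0563
finger_force: 0.0
```

Run:
```python
from h import *
s=snapshot("wrist"); P=cloud(s); o=get_obs(); print(o["tool_pos"],o["ee_rot"],o["wrist_force"])
blobs(s,.088,.1,(.58,.71,.22,.36),50,P)
for n in ("scene","side"):
    s=snapshot(n); P=cloud(s); print(n); blobs(s,.054,.066,(.6,.7,-.2,.1),50,P); blobs(s,.042,.055,(.36,.54,-.43,-.14),50,P)
```

```text
[0.64332568 0.28820613 0.19925542] [-3.14087534e+00 -1.46064476e-03  3.09676442e+00] [ 0.13958054  0.22338083 -0.10799741]
px [279. 210.] n 647 rect c (643,289) 14x41 a84 mean [641.8 288.7  93.4] col [69. 68. 66.]
scene
px [303. 242.] n 209 rect c (656,72) 55x54 a7 mean [657.6  72.1  59.4] col [175. 171. 166.]
px [279. 260.] n 224 rect c (656,-23) 54x56 a47 mean [656.7 -23.8  59.8] col [177. 173. 168.]
px [255. 278.] n 230 rect c (655,-116) 55x55 a40 mean [ 656.3 -117.    59.5] col [177. 174. 169.]
px [180. 259.] n 309 rect c (452,-237) 58x93 a7 mean [ 454.4 -241.3   49.9] col [171. 166. 159.]
px [153. 279.] n 222 rect c (457,-337) 53x54 a50 mean [ 457.4 -337.3   48.4] col [178. 173. 164.]
side
px [269. 179.] n 142 rect c (653,-114) 52x55 a20 mean [ 651.3 -109.7   58.8] col [145. 145. 141.]
px [255. 193.] n 170 rect c (654,-20) 55x55 a18 mean [651.3 -15.9  58.7] col [143. 145. 142.]
px [239. 209.] n 189 rect c (655,74) 55x51 a1 mean [652.3  77.9  58.8] col [148. 151. 148.]
px [355. 164.] n 111 rect c (454,-331) 53x53 a51 mean [ 454.2 -330.6   47.1] col [150. 149. 143.]
px [349. 174.] n 136 rect c (453,-238) 54x88 a4 mean [ 451.9 -244.1   49.2] col [141. 142. 139.]
```

```bash
python3 -c "
from bench import *
print(close_job())"
```

```text
the job is handed in; nothing more can be done
None
```

I finished the job and handed it in; no verdict came back. All three empty spools are in the tray (one is tilted, wedged between the +y wall and its neighbour), the three full spools are seated on their own spindles, and the knob is turned back to its zero stop.

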